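Torque a coaxial load onto a power divider with a break-over wrench

TASK

Take the break-over torque wrench from its rest, slide its open jaw fully onto the brass coupling nut of the coaxial load on the divider, and tighten the nut (clockwise seen from above) until the wrench's breakaway joint trips and the handle has folded by about 15 degrees; stop there, without forcing it on towards its end stop or leaning hard on the connector. Then draw the wrench off without loosening the nut and lay it gently back in its rest, leaving everything else on the bench where it was.

Things in the scene. Friction and masses are not known exactly. Their poses are not given: they have to be found in the camera images.
- grip (a point): Break-over torque wrench, 238 mm long, 0.3 to 0.4 kg, in its rest. This point: middle of the blue handle sleeve, half-way up. Sleeve 18 mm wide with flat sides, 16 mm high, from 82 mm behind this point to 52 mm ahead. x along the handle towards the jaw, z up. The wrench balances about 17 mm ahead of this point.
- jaw (a point): Centre of the wrench's open steel jaw, 127 mm ahead of the grip point while straight. Two parallel prongs 23.5 mm apart, 10 mm thick (half above this point), open towards +x; flared prong tips reach 18 mm ahead of this point, the closed back of the jaw lies 16 mm behind it; head 46 mm wide. On the nut's flats it has about 0.1 rad of play.
- nut_centre (a point): Centre of the brass coupling nut at the foot of the dark load on the divider: a knurled ring 30 mm across, 16 mm high (half above this point), with two wrench flats 22 mm apart. x lies along the flats (y is square to them), within 0.6 rad of world x. The load above is 21 mm wide, its top 55 mm above this point. The divider's top, 112 by 92 mm, is 14 mm below it; base plate 170 by 140 mm.
- nut (a joint): Angle of the coupling nut in rad, growing as it is tightened (clockwise from above). Finger-loose at the start, it runs with a light drag of about 0.06 N m; 0.15 to 0.55 rad further on, different every time, it comes up solid and turns no more. The reading's zero means nothing.
- rest_middle (a point): Dark wrench rest, 180 by 60 mm: two U saddles, 68 mm behind and 50 mm ahead of this point along x, 12 mm thick, slot floors 40 mm and cheek tops 59 mm above the bench, 24 mm between cheeks; 106 mm clear between saddles, base plate 8 mm high. The grip point lies here when home, 48 mm above the bench; x along the wrench, towards its jaw.
- attenuator: Bystander: steel attenuator, 25 mm across, 50 mm tall, standing; origin at its underside.
- dust_cap: Bystander: red dust cap, 22 mm across, 18 mm tall; origin at its underside.
- solder_reel: Bystander: blue solder reel, 60 mm across, 45 mm tall; origin at its underside.
- driver: Bystander: red screwdriver, 170 mm long; origin at its underside.
- flux_bottle: Bystander: amber flux bottle, 40 mm across, 85 mm tall; origin at its underside.
- spanner: Bystander: plain steel spanner, 160 mm long; origin at its underside.
- wool_tin: Bystander: brass tin, 68 mm across, 40 mm tall; origin at its underside.
- wrench: The wrench's handle, whose origin is 8 mm below the grip point; listed for the rules.
- load: The load with its nut, fixed on the divider; origin 14 mm below the nut's centre; listed for the rules.
- pivot (a point): Upright pin about which the head turns in the handle, 42 mm behind the jaw centre, 85 mm ahead of the grip point. A spring holds the joint straight up to about 0.45 N m; then it trips: the handle swings on clockwise about this pin, the nut stays put, and the torque falls, to about 0.31 N m at 0.2 rad and 0.17 at 0.35. End stop at 0.45 rad. Unloaded, it springs straight. x as the jaw's.
- rest: The wrench rest, fixed to the bench; origin on the bench, 48 mm below rest_middle; listed for the rules.
Things that resemble listed ones, but are neither listed nor needed, are in the scene too. What is meant by the rest is not orange, and is the larger of those in its own colour.

How it is judged (in metres and radians):
On the way, in this order (a step that is already met when the one before it is completed fails the run):
1. the jaw is fully on the nut (horizontal distance between jaw and nut_centre below 0.005 m and z of jaw in the frame of nut_centre between -0.006 and 0.006 m), for 0.2 s.
2. the nut is tight and the wrench has tripped on it (horizontal distance between jaw and nut_centre below 0.006 m and angle between the x axis of jaw and the x axis of grip, either way round above 0.17 rad and value of joint nut above 0.22 rad), for 0.1 s.
At the end, for the whole second after the job is handed in: The nut is still tight; the wrench lies straight (joint under 0.06 rad) and still in both saddles of its rest, along it, within 20 mm of its place and 4 mm of its height; the robot touches nothing (value of joint nut above 0.22 rad and horizontal distance between grip and rest_middle below 0.02 m and z of grip in the frame of rest_middle between -0.004 and 0.004 m and angle between the x axis of grip and the x axis of rest_middle, either way round below 0.12 rad and angle between the x axis of jaw and the x axis of grip, either way round below 0.06 rad and linear speed of wrench below 0.02 m/s).
It fails at once if the tripped handle is forced on towards its end stop (joint beyond 0.37 rad) (angle between the x axis of jaw and the x axis of grip, either way round above 0.37 rad).
It fails at once if a bystander is moved by more than 20 mm (distance of any of attenuator, dust_cap, solder_reel, driver, flux_bottle, spanner, wool_tin from where it was at the start of the episode above 0.02 m).
It fails at once if the wrench bears on the load or its nut with more than 65 N (contact force between wrench and load above 65 N).
It fails at once if the wrench is rammed against the load or its nut (more than 30 N) while the nut still runs free (contact force between wrench and load above 30 N and value of joint nut below 0.2 rad).
It fails at once if the wrench is dropped or rammed into its rest (more than 40 N) (contact force between wrench and rest above 40 N).
It also fails if it takes over 72 s, if anything falls off the work surface, if the arm or the gripper's body presses on something with over 40 N, if the wrist force passes 120 N, or if a joint passes its speed limit or range.

ROBOT

A 7-joint arm with a two-finger parallel gripper is mounted at the origin on the work surface. World frame = base frame: x ahead of the robot, y to its left, z up, the work surface at z = 0. Lengths are in mm, angles in rad, forces in N, time in s.
With the tool pointing down it reaches from about 425 to 875 mm from the base axis. Payload 4.7 kg.
Tool frame: the origin (TCP) lies at the very end of the fingers, on their centre line; the grasp point (between the pads) lies 19 mm behind it (tcp_to_grasp is the distance from the TCP to the grasp point, in mm); z points along the fingers, y is the direction in which the jaws open and shut (so a half turn about z gives the same grasp; the last joint's range is limited). The gripper opens to 85 mm and grips with 20 to 120 N. Pads are 22 mm wide; open, the fingers measure 114 mm over their backs; the gripper's body (76 mm by 85 mm) begins 54 mm behind the grasp point. The pads swing forward as they close: fully open they stand 13 mm farther back than shut.
Start: joints at [1.148, 0.321, -0.07, 1.45, 0.023, 1.371, -0.057], TCP at [274.961, -589, 231.349] pointing down, gripper open.
Joint ranges: [-2.86, 2.86], [-0.3, 2.09], [-1.38, 1.24], [0.06, 2.45], [-1.56, 4.7], [0.09, 2.05], [-2.69, 2.69]. Speed limits (rad/s): [2.57, 2.57, 3.14, 3.14, 3.14, 3.14, 3.14].

INTERFACE

Orientations are given as a rotation vector (axis times angle).
In Python, from cell import * gives the robot as it stands.
- The arm moves only by the tool servo_tool, never from a script. Its argument "plan" is a list of rows, each a list of 5 numbers: the shift along the tool's x, y, z in mm, then the turn about the tool's z in degrees, then the opening, from 0 (shut) to 1 (fully open). In form: [[dx, dy, dz, turn, grip], ...]. A call has 1 to 5 rows; each row is the pose to reach, as a shift and turn from the pose commanded when the call began, along the tool's axes at that moment; what a row does not reach only later rows make up. A row lasts 1/8 s, in which the tool goes at most 62.5 mm and 10.7 degrees, less where a joint would pass 70% of its speed; a pose out of reach is approached as far as the arm can. A call with a gripper value outside its range is refused whole. The fingers move at their own pace and stop on an object; "newtons" is the grip in N (left out, the last holds). Time passes only in rows, so rows that repeat a pose let the fingers close. It gives the time, the measured TCP pose, the force and the opening at its end, in the units of the state.
- state(): the state, without advancing time (a new reading comes with each control period).
- get_image(name): name is "scene" or "top" or "wrist"; returns a dict with "pixels" (480x640x3 uint8, red, green, blue), "mtx" (3x3 intrinsics, pixels), "origin" and "attitude" of the camera in the world. Camera axes: x right, y down, z forward; pixel columns grow to the right and rows downward; lengths in mm; the calibration is good to about 2 mm. A picture is of the moment at which its call begins. There is no depth.
- job_done(): hands the job in, once; it reports no verdict.
The state is a dict: "clock": time; "q": joint angles; "qvel": joint speeds; "tau": joint torques, N m; "position": TCP position; "orientation": TCP orientation; "wrist_force": force on the tool from outside, world axes, zero at the start; "ft_torque": the same for the moment, N m; "finger_gap": finger opening in mm.
Only numpy, scipy, OpenCV 4.12 (cv2) and the standard library are available. Lean on these libraries where they do the work, as an engineer would, in place of code of your own. Each camera call takes 0.05 s, during which the arm holds its last target.

## Working session

There is one attempt and no reset: what is moved stays moved. The work goes in short steps, Python scripts to look and compute and a tool call to move; the robot and the scene stay as the last step left them, time stands still between calls to the robot, and variables do not carry over. Pictures are saved under pics/ and viewed, and the job is handed in when it is done.

Besides the shell and the picture viewer there is one more tool, called after "Request:" as name([rows], argument=value, ...), one row to a line, values as JSON. servo_tool: Moves the arm, as the interface text tells. Its arguments: {"type":"object","properties":{"plan":{"type":"array"},"newtons":{"type":"number"}},"required":["plan"]}

```bash
ls; mkdir -p pics; python3 - <<'E'
from cell import *
import cv2
s=state(); print(s)
for n in ["scene","top","wrist"]:
    d=get_image(n); cv2.imwrite(f"pics/{n}0.png",cv2.cvtColor(d["pixels"],cv2.COLOR_RGB2BGR)); print(n,d["mtx"],d["origin"],d["attitude"])
E
```

```text
pics
{'clock': 0.0, 'q': array([ 1.1481163 ,  0.32180956, -0.07009271,  1.45169454,  0.02262509,
        1.37079158, -0.0568945 ]), 'qvel': array([ 0.00151437,  0.00098319,  0.00015837, -0.00180029,  0.00143888,
       -0.00034836,  0.0012887 ]), 'tau': array([ 1.38611631e-04, -4.93583179e+01, -3.81883504e-01, -3.14325714e+01,
        1.30017952e-02,  1.15455844e-02, -6.08887916e-06]), 'position': array([ 274.68693628, -588.50613954,  230.22248694]), 'orientation': array([-3.06515868e+00, -6.80328165e-01,  8.36489890e-04]), 'wrist_force': array([0.23300766, 1.72174269, 1.09769337]), 'ft_torque': array([ 0.00980823, -0.0319081 ,  0.00546041]), 'finger_gap': 85.19340116595133}
scene [[487.20603044   0.         321.53386381]
 [  0.         487.20603044 249.48269349]
 [  0.           0.           1.        ]] [1120.42564821 -762.94792959  701.57818565] [-2.02991748 -0.69156461  0.40790493]
top [[479.6571728    0.         323.01564451]
 [  0.         479.6571728  237.47648605]
 [  0.           0.           1.        ]] [ 381.16781563   51.59354867 1269.17270042] [-2.2094825   2.14856375 -0.08003323]
wrist [[381.98056114   0.         319.0178312 ]
 [  0.         381.98056114 241.43363527]
 [  0.           0.           1.        ]] [ 347.21731823 -554.98115517  373.20916642] [ 2.41813792 -1.53883936 -0.24826089]
```

View pics/scene0.png

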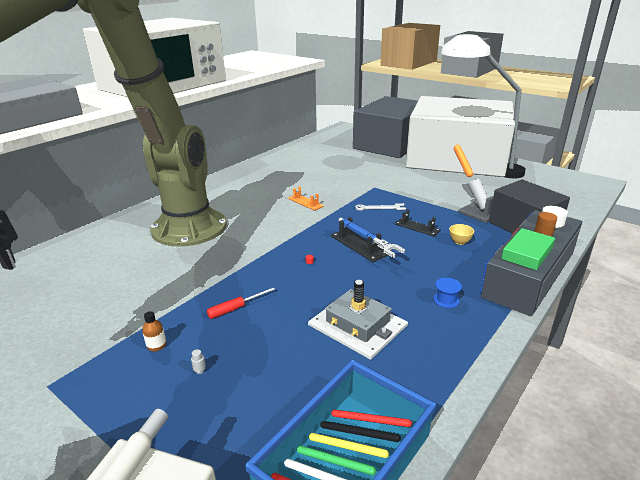

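View pics/top0.png

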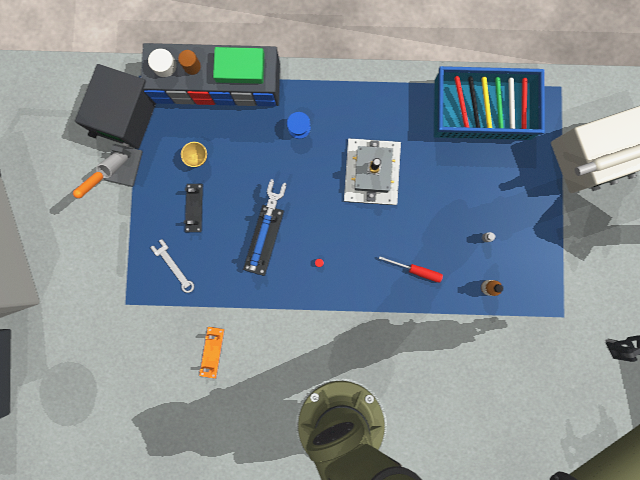

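View pics/wrist0.png

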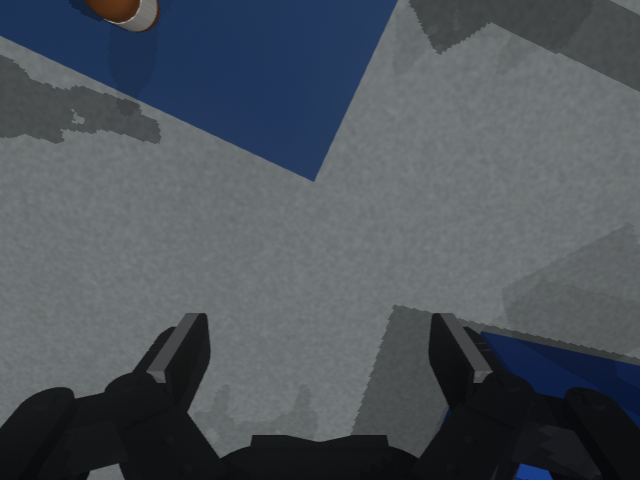

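The top view shows the wrench in its dark rest at about (264,240) with the jaw at (276,190), and the load at (376,163). The small dark rest at (194,208) and the orange one at (211,352) are decoys. Next I'll zoom in and measure.

```bash
cat > h.py <<'E'
from cell import *
import cv2, numpy as np
from scipy.spatial.transform import Rotation as R
def grab(n,f=None):
    d=get_image(n); d["bgr"]=cv2.cvtColor(d["pixels"],cv2.COLOR_RGB2BGR)
    d["R"]=R.from_rotvec(d["attitude"]).as_matrix()
    np.save(f"pics/{n}_last.npy",d,allow_pickle=True)
    if f: cv2.imwrite(f"pics/{f}.png",d["bgr"])
    return d
def ray(d,u,v):
    r=d["R"]@np.linalg.inv(d["mtx"])@np.array([u,v,1.]); return d["origin"],r/np.linalg.norm(r)
def onz(d,u,v,z):
    o,r=ray(d,u,v); return o+r*(z-o[2])/r[2]
def proj(d,p):
    c=d["R"].T@(np.asarray(p,float)-d["origin"]); q=d["mtx"]@c; return q[:2]/q[2]
def tri(rs):
    A=np.zeros((3,3));b=np.zeros(3)
    for o,r in rs:
        P=np.eye(3)-np.outer(r,r);A+=P;b+=P@o
    x=np.linalg.solve(A,b); return x,[np.linalg.norm((np.eye(3)-np.outer(r,r))@(x-o)) for o,r in rs]
def crop(d,u0,v0,u1,v1,s,f):
    cv2.imwrite(f"pics/{f}.png",cv2.resize(d["bgr"][v0:v1,u0:u1],None,fx=s,fy=s,interpolation=cv2.INTER_CUBIC))
E
python3 - <<'E'
from h import *
t=grab("top");s=grab("scene")
np.save("pics/top_init.npy",t,allow_pickle=True);np.save("pics/scene_init.npy",s,allow_pickle=True)
crop(t,235,170,315,285,5,"tz1");crop(t,335,130,415,210,7,"tz2");crop(s,300,180,420,280,6,"sz1");crop(s,300,265,420,365,6,"sz2")
# blue sleeve
hsv=cv2.cvtColor(t["bgr"],cv2.COLOR_BGR2HSV); print(hsv[240,262],hsv[230,310],hsv[235,265])
E
```

```text
[108 170 208] [107 145 149] [109 166 171]
```

View pics/tz1.png

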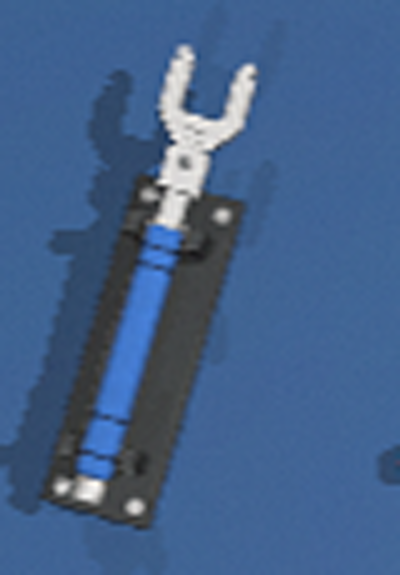

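View pics/tz2.png

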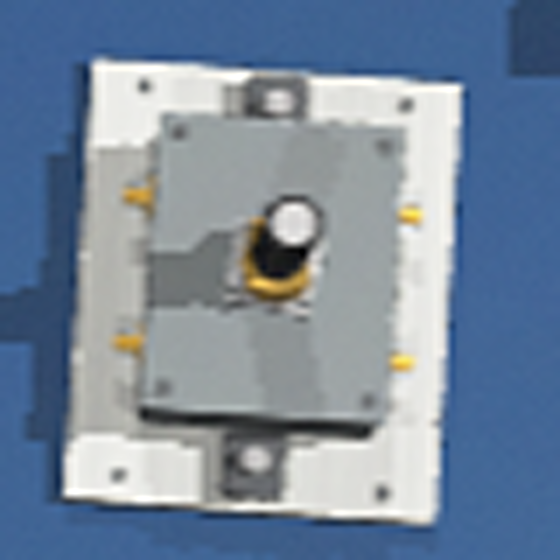

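View pics/sz1.png

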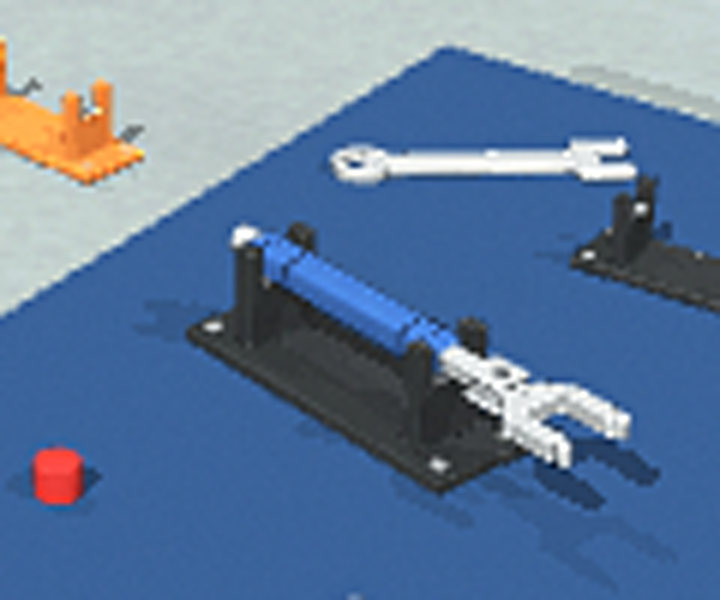

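View pics/sz2.png

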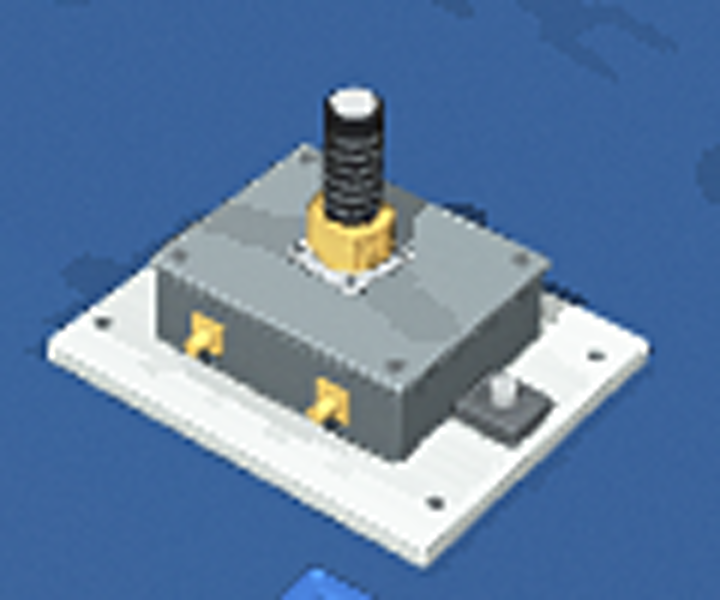

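```bash
python3 - <<'E'
from h import *
t=np.load("pics/top_init.npy",allow_pickle=True).item();s=np.load("pics/scene_init.npy",allow_pickle=True).item()
f=lambda u,v:(235+(u+.5)/5-.5,170+(v+.5)/5-.5)
c=[onz(t,*f(*p),8) for p in [(138,172),(245,203),(150,528),(42,498)]]
print(np.round(c,1)); m=np.mean(c,0);print("base mid",m)
ax=(c[0]+c[1]-c[2]-c[3]);print("len",np.linalg.norm(ax)/2,"ang",np.arctan2(ax[1],ax[0]))
a=onz(t,*f(163,226),56);b=onz(t,*f(95,475),56)
print("sleeve",a,b,np.linalg.norm(a-b),np.arctan2(*(a-b)[[1,0]]), "grip",b+(a-b)*82/134)
x,e=tri([ray(t,335+295/7-.4,130+222/7-.4),ray(s,300+355/6-.4,265+103/6-.4)]);print("load top",x,e)
# state geometry of wrist cam relative to tcp
w=grab("wrist");st=state();T=R.from_rotvec(st["orientation"]).as_matrix()
print(T); print("cam in tool",T.T@(w["origin"]-st["position"])); print(np.round(T.T@w["R"],4))
E
```

```text
[[564.4 222.8   8. ]
 [549.4 165.5   8. ]
 [376.4 209.3   8. ]
 [390.5 266.6   8. ]]
base mid [470.21181099 216.05960935   8.        ]
len 178.93360639582252 ang -0.24771492360486178
sleeve [530.09035192 202.48656397  56.        ] [402.51313092 232.14556377  56.        ] 130.97940138888328 -0.2284213732823088 grip [480.58277362 213.99602658  56.        ]
load top [661.86407193 -67.0220042  116.61928973] [np.float64(0.6683168273776037), np.float64(0.6683168273775439)]
[[ 9.06090661e-01  4.23083442e-01 -3.37880539e-04]
 [ 4.23083574e-01 -9.06090460e-01  6.06105018e-04]
 [-4.97173358e-05 -6.92137803e-04 -9.99999759e-01]]
cam in tool [ 7.98630217e+01 -2.92740142e-02 -1.42789630e+02]
[[ 1.000e-04 -9.506e-01 -3.105e-01]
 [ 1.000e+00  4.000e-04 -1.000e-03]
 [ 1.100e-03 -3.105e-01  9.506e-01]]
```

Request:
servo_tool([
  [50, -30, 0, 0, 1],
  [100, -60, 0, 0, 1],
  [155, -90, 0, 0, 1],
  [205, -120, 0, 0, 1],
  [260, -150, 0, 0, 1],
])

```text
clock: 0.92
position: [447.6, -341.9, 231.6]
orientation: [3.066, 0.679, 0.0]
wrist_force: [0.6, -0.8, 0.1]
finger_gap: 85.6
```

Request:
servo_tool([
  [50, -30, 0, 0, 1],
  [100, -60, 0, 0, 1],
  [155, -90, 0, 0, 1],
  [205, -120, 0, 0, 1],
  [260, -150, 0, 0, 1],
])

```text
clock: 1.55
position: [619.8, -96.4, 231.6]
orientation: [3.066, 0.679, 0.0]
wrist_force: [0.8, -0.5, 0.9]
finger_gap: 85.4
```

Request:
servo_tool([
  [0, 0, 0, 0, 1],
  [0, 0, 0, 0, 1],
])

```text
clock: 1.8
position: [618.8, -97.8, 231.0]
orientation: [3.066, 0.681, -0.001]
wrist_force: [-0.1, -1.0, -0.1]
finger_gap: 85.0
```

```bash
python3 - <<'E'
from h import *
st=state();print(st["clock"],st["position"],st["orientation"],st["q"])
w=grab("wrist","w1");np.save("pics/w1.npy",w,allow_pickle=True)
print(proj(w,[662,-67,62]))
E
```

```text
1.8 [618.83343467 -97.75312507 230.97060921] [ 3.06634286e+00  6.81194243e-01 -1.48707864e-03] [ 0.4736709   0.3032198  -0.44671984  1.50101695  0.13281657  1.36810298
 -1.11570752]
[307.33453605 153.04153891]
```

View pics/w1.png

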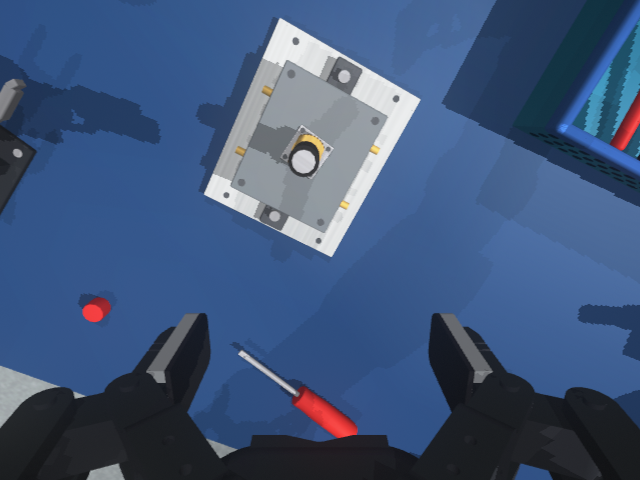

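Request:
servo_tool([
  [45, -5, 15, 0, 1],
  [90, -10, 30, 0, 1],
  [90, -10, 30, 0, 1],
])

```text
clock: 2.22
position: [696.4, -49.1, 198.3]
orientation: [-3.064, -0.682, 0.005]
wrist_force: [-1.1, 0.4, 0.1]
finger_gap: 85.8
```

```bash
python3 - <<'E'
from h import *
st=state();print(st["clock"],st["position"])
w=grab("wrist","w2");np.save("pics/w2.npy",w,allow_pickle=True)
u,v=proj(w,[662,-67,62]);print(u,v);u,v=int(u),int(v)
crop(w,u-60,v-60,u+60,v+45,6,"w2c");crop(np.load("pics/w1.npy",allow_pickle=True).item(),270,115,340,195,7,"w1c")
E
```

```text
2.225 [696.39324464 -49.13123185 198.27389507]
321.9031892018077 273.9361403350561
```

View pics/w2.png

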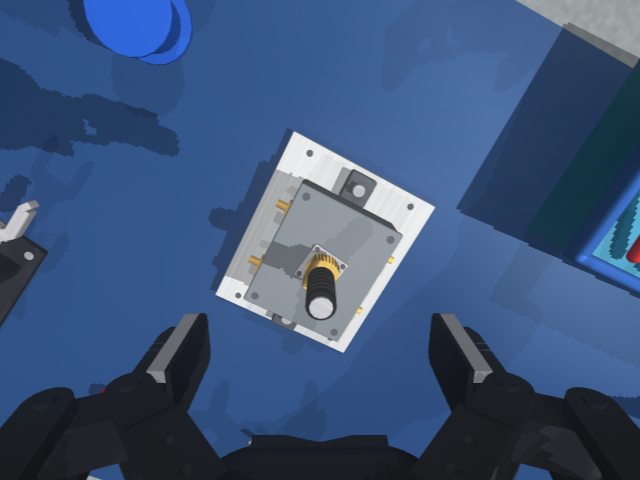

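View pics/w2c.png

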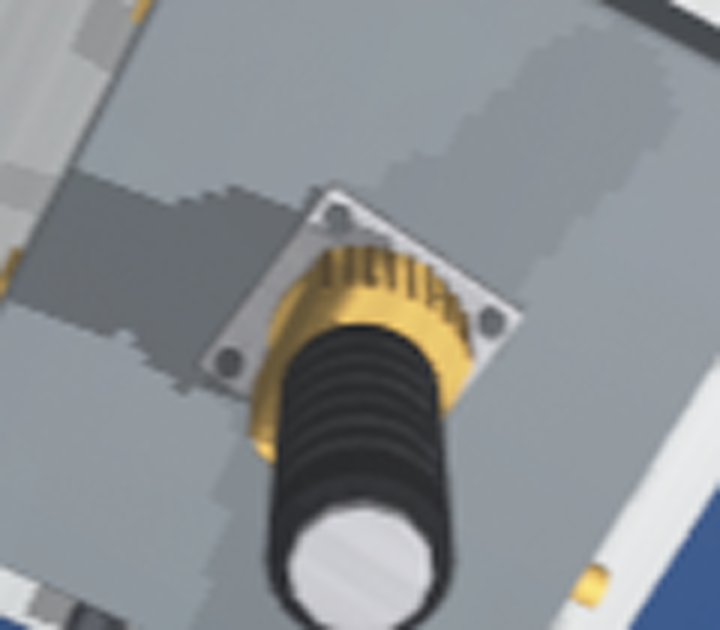

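View pics/w1c.png

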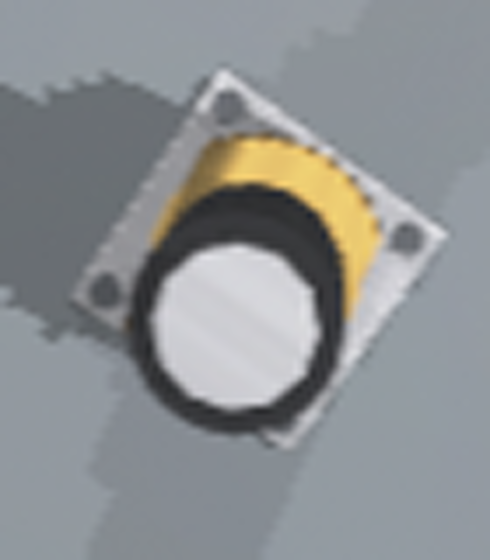

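Request:
servo_tool([
  [5, 10, 11, 10, 1],
  [8, 20, 22, 20, 1],
  [12, 32, 33, 30, 1],
  [12, 32, 33, 30, 1],
  [12, 32, 33, 30, 1],
])

```text
clock: 2.9
position: [720.4, -75.2, 169.5]
orientation: [3.138, -0.134, 0.001]
wrist_force: [0.4, 0.6, 0.4]
finger_gap: 85.2
```

```bash
python3 - <<'E'
from h import *
st=state();print(st["clock"],st["position"])
w=grab("wrist","w3");np.save("pics/w3.npy",w,allow_pickle=True)
u,v=proj(w,[662,-67,62]);print(u,v);u,v=int(u),int(v)
print(u-45,v-40)
crop(w,u-45,v-40,u+45,v+30,8,"w3c")
E
```

```text
2.9 [720.36157419 -75.18684398 169.53591745]
315.0516350218047 314.93188585660977
270 274
```

View pics/w3c.png

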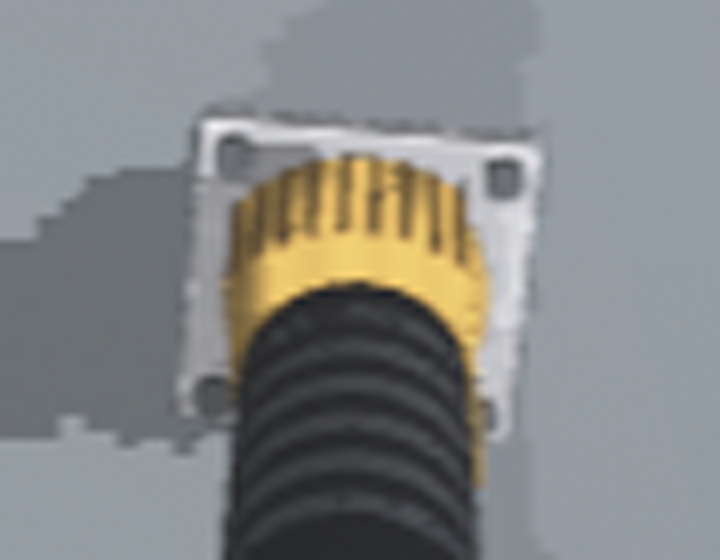

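```bash
python3 - <<'E'
from h import *
def c2(n,u0,v0,u1,v1,s,f):
    d=np.load(f"pics/{n}.npy",allow_pickle=True).item()
    im=cv2.resize(d["bgr"][v0:v1,u0:u1],None,fx=s,fy=s,interpolation=cv2.INTER_NEAREST)
    im=cv2.convertScaleAbs(im,alpha=1.2)
    cv2.imwrite(f"pics/{f}.png",im)
c2("w3",290,286,340,336,12,"w3d");c2("w2",296,248,346,298,12,"w2d")
E
```

```text
(no output)
```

View pics/w3d.png

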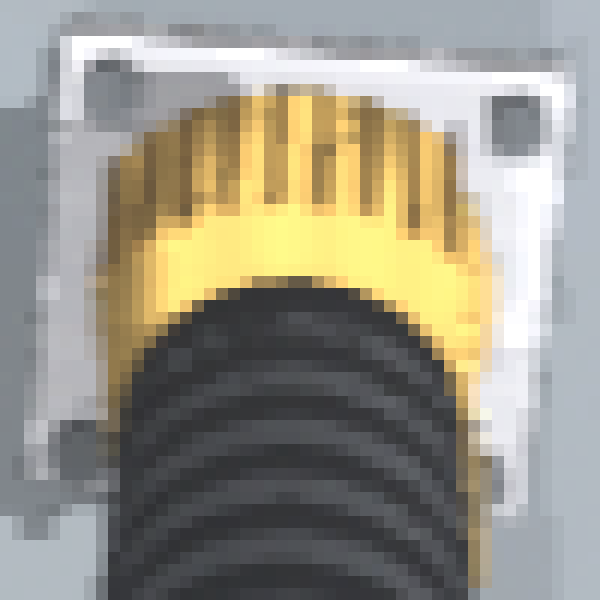

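View pics/w2d.png

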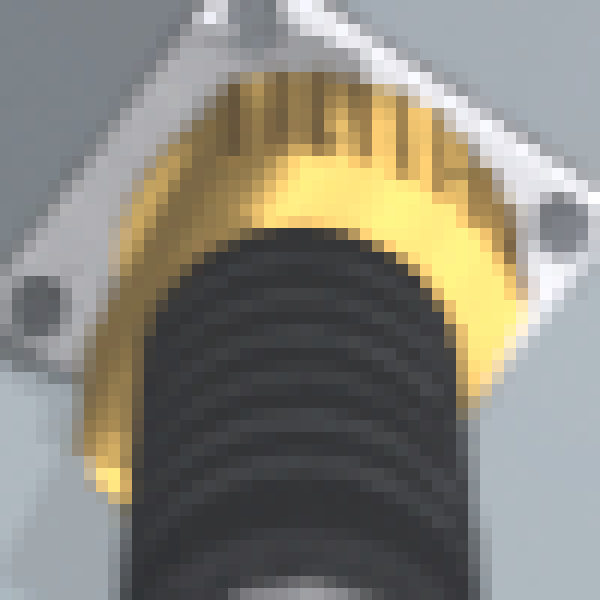

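```bash
python3 - <<'E'
from h import *
L=lambda n:np.load(f"pics/{n}.npy",allow_pickle=True).item()
w1,w2,w3,t,s=map(L,["w1","w2","w3","top_init","scene_init"])
rs=[]
for n,d in [("w1",w1),("w2",w2),("w3",w3),("t",t),("s",s)]:
    u,v=proj(d,[662,-67,116.5]);r=22 if n[0]=="w" else 8
    x0,y0=int(u)-r,int(v)-r
    c=d["bgr"][y0:y0+2*r,x0:x0+2*r]
    h=cv2.cvtColor(c,cv2.COLOR_BGR2HSV)
    m=((h[...,2]>165)&(h[...,1]<35)).astype(np.uint8)
    k,lab,stt,cen=cv2.connectedComponentsWithStats(m)
    i=1+np.argmin(np.linalg.norm(cen[1:]-r,axis=1)+1000*(stt[1:,4]<8)); print(n,(u,v),cen[i]+[x0,y0],stt[i])
    rs.append(ray(d,*(cen[i]+[x0,y0])))
print(tri(rs),tri(rs[:3]))
for i in range(5): print(rs[i][0]+rs[i][1]*(116.6-rs[i][0][2])/rs[i][1][2])
q=lambda d,u0,v0,x,y:onz(d,u0+x/12-.5,v0+y/12-.5,70)
for p in [(148,245),(490,265),(480,370)]: print("w3",q(w3,290,286,*p)[:2])
for p in [(240,155),(525,297),(470,405)]: print("w2",q(w2,296,248,*p)[:2])
E
```

```text
w1 (np.float64(304.89015517770866), np.float64(160.56623959094767)) [303.22572816 161.12621359] [ 10  12  23  23 412]
w2 (np.float64(322.13591793117376), np.float64(306.6640826516324)) [320.78225806 307.62365591] [ 10  14  23  21 372]
w3 (np.float64(314.104781692026), np.float64(359.68092494125233)) [313.07888631 361.30162413] [  9  14  25  22 431]
t (np.float64(376.5685512151323), np.float64(161.04860589819558)) [376.5        161.33333333] [ 6  6  6  6 30]
s (np.float64(358.50539280605875), np.float64(281.8692765181555)) [358.51851852 281.59259259] [ 5  7  8  5 27]
(array([661.27261079, -66.4050749 , 116.80497525]), [np.float64(0.25936268672663304), np.float64(0.12592229185994977), np.float64(0.14626562353741074), np.float64(0.4131426019417879), np.float64(0.34648979649259987)]) (array([661.28734005, -66.27754061, 117.08485816]), [np.float64(0.13307554040232752), np.float64(0.08437330904851896), np.float64(0.06224906366585409)])
[661.21144959 -66.1502396  116.6       ]
[661.03431319 -66.47353715 116.6       ]
[660.98770664 -66.29166536 116.6       ]
[661.26561397 -66.83627094 116.6       ]
[661.53577826 -66.27771464 116.6       ]
w3 [674.31563634 -58.79902564]
w3 [671.29613898 -78.76666883]
w3 [664.40823796 -77.64508582]
w2 [673.06352823 -56.38507217]
w2 [672.01067088 -76.9661572 ]
w2 [663.73847429 -77.06652068]
```

Request:
servo_tool([
  [-20, -20, -30, 10, 1],
  [-50, -40, -40, 20, 1],
  [-80, -60, -40, 30, 1],
  [-110, -80, -40, 40, 1],
  [-136, -104, -40, 50, 1],
])

```text
clock: 3.58
position: [593.1, 42.0, 209.4]
orientation: [-2.786, 1.45, -0.002]
wrist_force: [0.1, 0.6, -0.4]
finger_gap: 84.9
```

```bash
python3 - <<'E'
from h import *
st=state();print(st["clock"],st["position"],st["q"]);o=st["orientation"];print(2*np.arctan2(o[1],o[0]))
E
```

```text
3.575 [593.11359068  41.99704925 209.38770052] [ 0.10878263  0.22612328 -0.26102416  1.61972439  0.06024991  1.30216891
 -2.69222438]
5.32356543146658
```

Request:
servo_tool([
  [-40, 0, 0, -10, 1],
  [-85, 0, 0, -20, 1],
  [-130, -5, 0, -30, 1],
  [-170, -5, 0, -40, 1],
  [-206, -6, 0, -50, 1],
])

```text
clock: 4.2
position: [479.7, 215.0, 209.3]
orientation: [3.139, -0.122, 0.003]
wrist_force: [0.4, 0.1, -0.0]
finger_gap: 85.6
```

Request:
servo_tool([
  [0, 0, 0, -10, 1],
  [0, 0, 0, -20, 1],
  [0, 0, 0, -30, 1],
  [0, 0, 0, -40, 1],
  [0, 0, 0, -50, 1],
])

```text
clock: 4.82
position: [480.6, 213.7, 209.2]
orientation: [2.896, 1.215, 0.002]
wrist_force: [0.2, 0.3, -0.6]
finger_gap: 85.5
```

Request:
servo_tool([
  [0, 0, 0, -10, 1],
  [0, 0, 0, -20, 1],
  [0, 0, 0, -30, 1],
  [0, 0, 0, -40, 1],
  [0, 0, 0, -50, 1],
])

```text
clock: 5.45
position: [480.7, 213.6, 209.2]
orientation: [2.111, 2.324, 0.001]
wrist_force: [-0.6, 1.0, -0.3]
finger_gap: 85.1
```

Request:
servo_tool([
  [0, 0, 0, -10, 1],
  [0, 0, 0, -20, 1],
  [0, 0, 0, -30, 1],
  [0, 0, 0, -40, 1],
  [0, 0, 0, -50, 1],
])

```text
clock: 6.08
position: [480.7, 213.6, 209.1]
orientation: [0.931, 2.999, 0.0]
wrist_force: [0.3, 0.0, -0.9]
finger_gap: 85.4
```

Request:
servo_tool([
  [0, 0, 0, -10, 1],
  [0, 0, 0, -20, 1],
  [0, 0, 0, -20, 1],
])

```text
clock: 6.45
position: [480.8, 213.6, 209.0]
orientation: [0.409, 3.113, -0.0]
wrist_force: [0.1, -0.8, -0.4]
finger_gap: 85.2
```

```bash
python3 - <<'E'
from h import *
st=state();print(st["clock"],st["position"],st["q"]);o=st["orientation"];print(2*np.arctan2(o[1],o[0]))
w=grab("wrist","w4");np.save("pics/w4.npy",w,allow_pickle=True)
t=grab("top","t4")
E
```

```text
6.45 [480.75913068 213.5676171  209.01048549] [ 0.128883    0.10852865 -0.63431539  1.77022441  0.06794     1.28341607
  0.78758856]
2.880219885249687
```

View pics/w4.png

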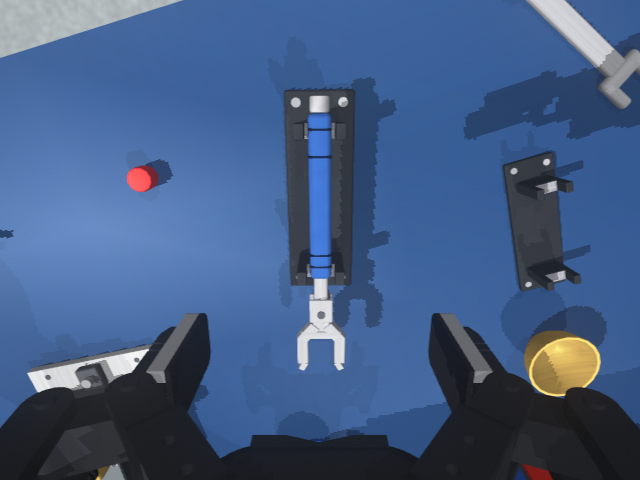

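The wrench lies centred under the tool, with the sleeve from (319,113) to (320,278) and the jaw tips at (303,369) and (342,368). I'll measure it now.

```bash
python3 - <<'E'
from h import *
w=np.load("pics/w4.npy",allow_pickle=True).item()
h=cv2.cvtColor(w["bgr"],cv2.COLOR_BGR2HSV)
m=((h[...,0]>100)&(h[...,0]<120)&(h[...,1]>170)&(h[...,2]>170)).astype(np.uint8); m[:,:280]=0;m[:,360:]=0;m[:100]=0;m[300:]=0
m=cv2.morphologyEx(m,cv2.MORPH_CLOSE,np.ones((9,3),np.uint8))
k,l,s,c=cv2.connectedComponentsWithStats(m);i=1+np.argmax(s[1:,4]);print(s[i],c[i])
ys,xs=np.nonzero(l==i)
P=np.array([onz(w,x,y,56)[:2] for x,y in zip(xs,ys)])
rect=cv2.minAreaRect(P.astype(np.float32));print(rect)
bp=cv2.boxPoints(rect);mid=bp.mean(0);e=bp[1]-bp[0];f=bp[2]-bp[1];a=e if np.linalg.norm(e)>np.linalg.norm(f) else f
a/=np.linalg.norm(a);a=a*np.sign(a[0]);print("yaw",np.arctan2(a[1],a[0]))
pr=(P-P.mean(0))@a;print("extent",pr.min(),pr.max());print("grip from ends",P.mean(0)+a*(pr.min()+82),P.mean(0)+a*(pr.max()-52))
for p in [(303,369),(342,368),(303,339),(342,339),(320.5,315)]: print(p,onz(w,*p,53)[:2])
# rest corners z=8
c=[onz(w,*p,8)[:2] for p in [(285,90),(354.5,90.5),(353,285),(290,285)]];c=np.array(c);print(c,c.mean(0))
a2=c[2]+c[3]-c[0]-c[1];print(np.arctan2(a2[1],a2[0]),np.linalg.norm(a2)/2)
crop(w,280,270,360,390,6,"w4c")
E
```

```text
[ 308  115   21  162 3087] [318.86945254 193.58730159]
((464.9261474609375, 217.84140014648438), (14.747698783874512, 128.4768524169922), 75.44644165039062)
yaw -0.2540076
extent -59.85699067178236 68.61987637193366
grip from ends [482.1749203  213.59830253] [476.82900761 214.98618275]
(303, 369) [614.52835366 162.81252698]
(342, 368) [622.81102621 197.90362788]
(303, 339) [583.85461488 171.44783412]
(342, 339) [592.93100171 205.29757075]
(320.5, 315) [564.5126344  192.86792617]
[[376.30334897 212.39151459]
 [391.73156872 268.57794667]
 [564.96907956 226.06371334]
 [548.92286284 166.17830909]] [470.48171502 218.30287092]
-0.2511278887221908 178.52845707648302
```

View pics/w4c.png

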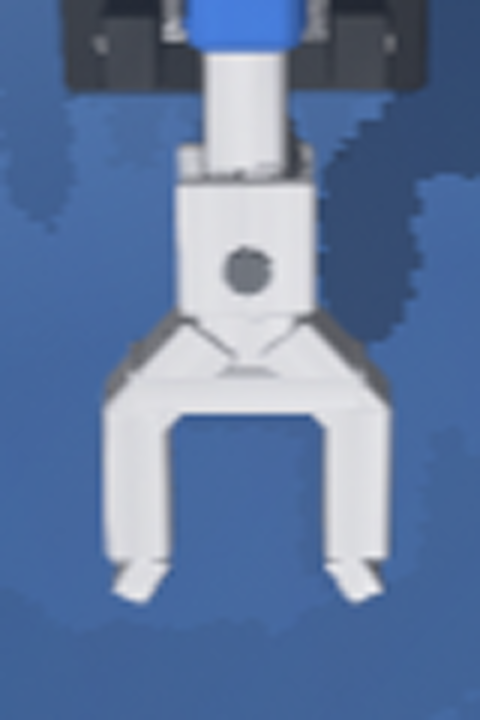

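Request:
servo_tool([
  [0, 0, 40, -0.5, 1],
  [0, 0, 80, -0.5, 1],
  [0, 0, 120, -0.5, 1],
  [0, 0, 150, -0.5, 0.7],
  [0, 0, 170, -0.5, 0.6],
])

```text
clock: 7.18
position: [480.2, 213.0, 36.8]
orientation: [-0.398, -3.115, 0.001]
wrist_force: [0.4, 0.2, 0.3]
finger_gap: 52.1
```

Request:
servo_tool([
  [0, 0, 9, 0, 0.5],
  [0, 0, 9, 0, 0.4],
  [0, 0, 9, 0, 0.4],
])

```text
clock: 7.55
position: [481.7, 213.7, 30.3]
orientation: [0.396, 3.115, 0.001]
wrist_force: [-1.2, -0.2, -0.1]
finger_gap: 33.9
```

```bash
python3 - <<'E'
from h import *
st=state();print(st["clock"],st["position"],st["wrist_force"],st["finger_gap"]);o=st["orientation"];print(2*np.arctan2(o[1],o[0]))
w=grab("wrist","w5")
E
```

```text
7.55 [481.74298809 213.67267693  30.28859157] [-1.22550027 -0.21743724 -0.08156312] 33.874275043893945
2.888648752075014
```

View pics/w5.png

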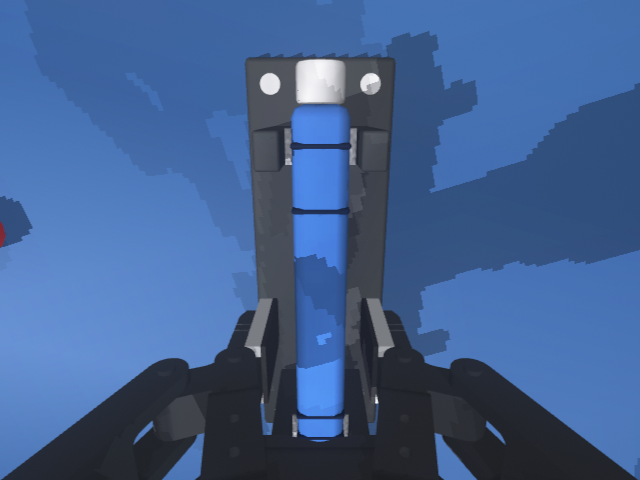

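The handle is centred between the pads and parallel to them, so I'll close.

Request:
servo_tool([
  [0, 0, 0, 0, 0.25],
  [0, 0, 0, 0, 0.1],
  [0, 0, 0, 0, 0],
  [0, 0, 0, 0, 0],
  [0, 0, 0, 0, 0],
], newtons=70)

```text
clock: 8.22
position: [481.7, 213.6, 30.2]
orientation: [0.396, 3.115, 0.001]
wrist_force: [-0.6, 0.3, 5.6]
finger_gap: 16.8
```

```bash
python3 - <<'E'
from h import *
st=state();print(st["clock"],st["position"],st["wrist_force"],st["ft_torque"],st["finger_gap"]);o=st["orientation"];print(2*np.arctan2(o[1],o[0]))
w=grab("wrist","w6")
h=np.load("pics/wrist_last.npy",allow_pickle=True).item()
# sleeve rear end and grip offset
for p in [(320,103),(320,59),(320,145),(320,211)]: print(p,onz(h,*p,56)[:2])
E
```

```text
8.225 [481.66055757 213.58374824  30.22755484] [-0.62563507  0.33426209  5.62157824] [-0.05529646  0.16416465 -0.06605418] 16.797928190480096
2.888789369363258
(320, 103) [400.94639986 234.89192644]
(320, 59) [389.77722527 237.76594581]
(320, 145) [412.33525848 231.96137862]
(320, 211) [431.85010118 226.93987631]
```

View pics/w6.png

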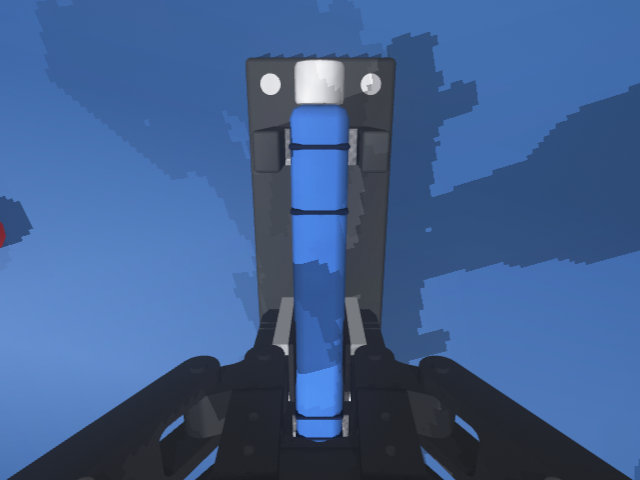

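Request:
servo_tool([
  [0, 0, -5, 0, 0],
  [0, 0, -15, 0, 0],
  [0, 0, -30, 0, 0],
  [0, 0, -50, 0, 0],
  [0, 0, -70, 0, 0],
])

```text
clock: 8.9
position: [481.0, 213.4, 100.6]
orientation: [0.395, 3.116, 0.0]
wrist_force: [0.8, 0.2, -3.1]
finger_gap: 16.6
```

```bash
python3 - <<'E'
from h import *
st=state();print(st["clock"],st["position"],st["wrist_force"],st["ft_torque"],st["finger_gap"]);o=st["orientation"];print(2*np.arctan2(o[1],o[0]))
s=grab("scene","s7");crop(s,300,160,430,290,5,"s7c")
T=R.from_rotvec(o).as_matrix();print(T.T@(np.array([476.5,-49.7,100])-st["position"]))
E
```

```text
8.9 [480.96525381 213.39246704 100.6479781 ] [ 0.81331485  0.1975888  -3.14154349] [ 0.04040102  0.01478505 -0.02306984] 16.618015252178
2.889135816023851
[ -61.39226612 -255.86831727    0.63123742]
```

View pics/s7c.png

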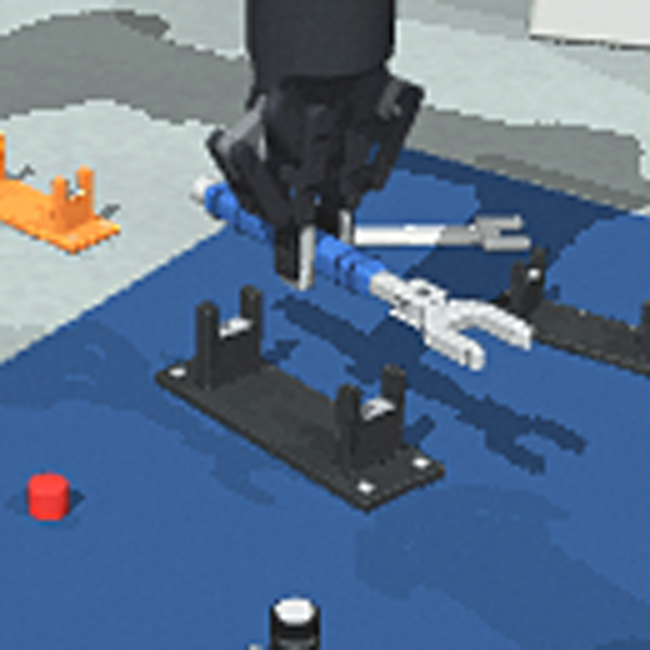

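Request:
servo_tool([
  [-5, -20, 0, -2, 0],
  [-13, -55, 0, -4, 0],
  [-22, -95, 0, -6, 0],
  [-32, -135, 0, -8, 0],
  [-42, -175, 0, -9.3, 0],
])

```text
clock: 9.57
position: [477.8, 32.1, 99.7]
orientation: [0.14, 3.138, -0.0]
wrist_force: [0.3, -0.8, -3.3]
finger_gap: 16.6
```

```bash
python3 - <<'E'
from h import *
st=state();o=st["orientation"];print(st["clock"],st["position"],2*np.arctan2(o[1],o[0]))
T=R.from_rotvec(o).as_matrix();print(T.T@(np.array([476.5,-49.7,100])-st["position"]))
E
```

```text
9.575 [477.81906795  32.1154374   99.66201226] 3.0524853185074257
[ -5.96714566 -81.60830169  -0.31343341]
```

Request:
servo_tool([
  [-2, -30, 0, 0, 0],
  [-4, -60, 0, 0, 0],
  [-5, -77, 0, 0, 0],
  [-6, -81.5, 0, 0, 0],
  [-6, -81.5, 0, 0, 0],
])

```text
clock: 10.2
position: [476.7, -47.4, 99.4]
orientation: [0.14, 3.138, 0.001]
wrist_force: [0.6, -0.1, -3.0]
finger_gap: 16.6
```

Request:
servo_tool([
  [0, 0, 10, 0, 0],
  [0, 0, 25, 0, 0],
  [0, 0, 40, 0, 0],
  [0, 0, 52, 0, 0],
  [0, 0, 56, 0, 0],
])

```text
clock: 10.82
position: [475.7, -48.1, 41.9]
orientation: [-0.141, -3.136, -0.001]
wrist_force: [0.3, 0.5, -2.5]
finger_gap: 16.5
```

Request:
servo_tool([
  [0, 0, 0, 0, 0],
  [0, 0, 0, 0, 0],
])

```text
clock: 11.08
position: [477.1, -48.4, 43.8]
orientation: [0.142, 3.137, -0.0]
wrist_force: [-0.1, -0.2, -3.6]
finger_gap: 16.9
```

```bash
python3 - <<'E'
from h import *
st=state();o=st["orientation"];y=2*np.arctan2(o[1],o[0]);print(st["clock"],st["position"],y,st["wrist_force"],st["q"])
p=st["position"];d=np.array([np.cos(y-np.pi),np.sin(y-np.pi)]);j=np.r_[p[:2]+125.4*d,p[2]+17.8];print("jaw est",j,"nut rel",d@(np.array([661.2,-66.4])-j[:2]),np.cross(d,np.array([661.2,-66.4])-j[:2]))
s=grab("scene","s8");t=grab("top","t8")
crop(s,290,250,420,360,6,"s8c");crop(t,330,120,420,250,4.6,"t8c")
print(proj(s,j),proj(t,j))
E
```

```text
11.075 [477.05507575 -48.40172954  43.77209798] 3.0512229193432754 [-0.10316584 -0.16084654 -3.55663773] [ 0.46467256  0.17330951 -0.44595298  2.05471553  0.09310339  0.93126793
  1.4494    ]
jaw est [601.94337274 -59.71867586  61.57209798] nut rel 59.61779466282252 -1.3063407006765173
[337.29673009 291.29584649] [370.9251865  189.31639781]<stdin>:3: DeprecationWarning: Arrays of 2-dimensional vectors are deprecated. Use arrays of 3-dimensional vectors instead. (deprecated in NumPy 2.0)
```

View pics/s8c.png

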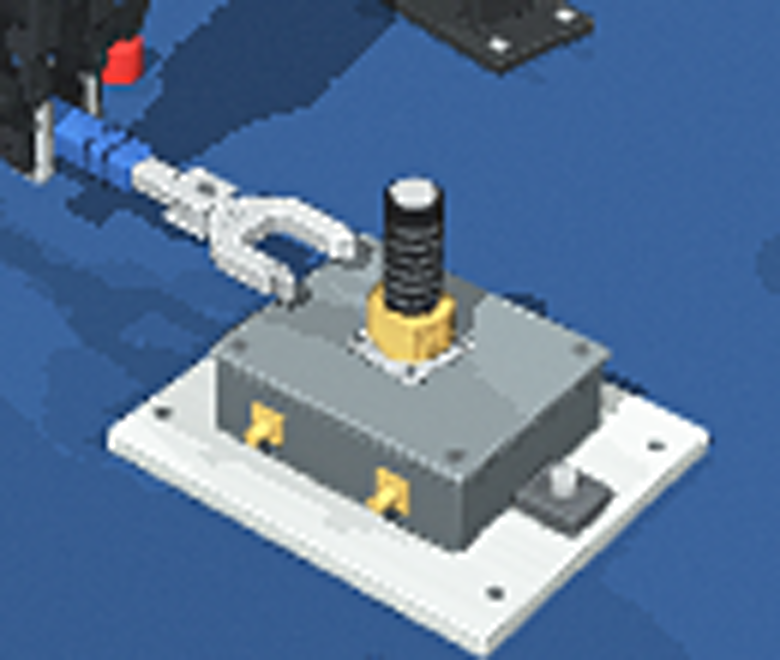

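View pics/t8c.png

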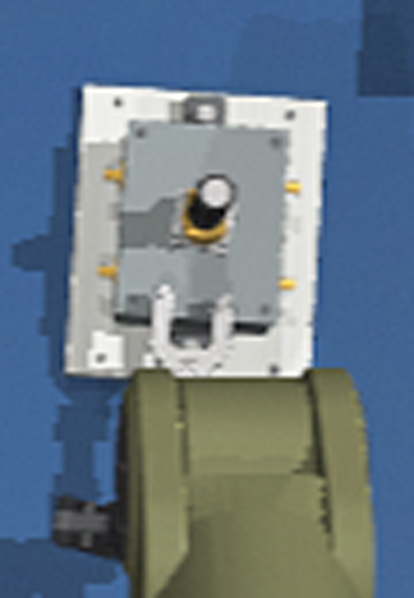

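```bash
python3 - <<'E'
from h import *
L=lambda n:np.load(f"pics/{n}_last.npy",allow_pickle=True).item()
s,t=L("scene"),L("top")
d=np.array([.9959,-.0902,0]);n=np.array([.0902,.9959,0]);j=np.array([601.94,-59.72,62])
for nm,im in (("s",s),("t",t)):
  print(nm,[np.round(proj(im,j+a*d+b*n+[0,0,5]),1) for a,b in [(18,14),(18,-14),(-16,0),(-42,0)]], np.round(proj(im,[661.2,-66.4,117]),1))
crop(t,345,150,405,205,12,"t8d");crop(s,310,270,370,310,12,"s8d")
E
```

```text
s [array([347.6, 289.8]), array([339.2, 295.4]), array([331.9, 286.5]), array([323.4, 282. ])] [358.4 281.4]
t [array([366.4, 181.3]), array([377.4, 182.6]), array([370.4, 195.1]), array([369.3, 205.3])] [376.3 161.3]
```

View pics/t8d.png

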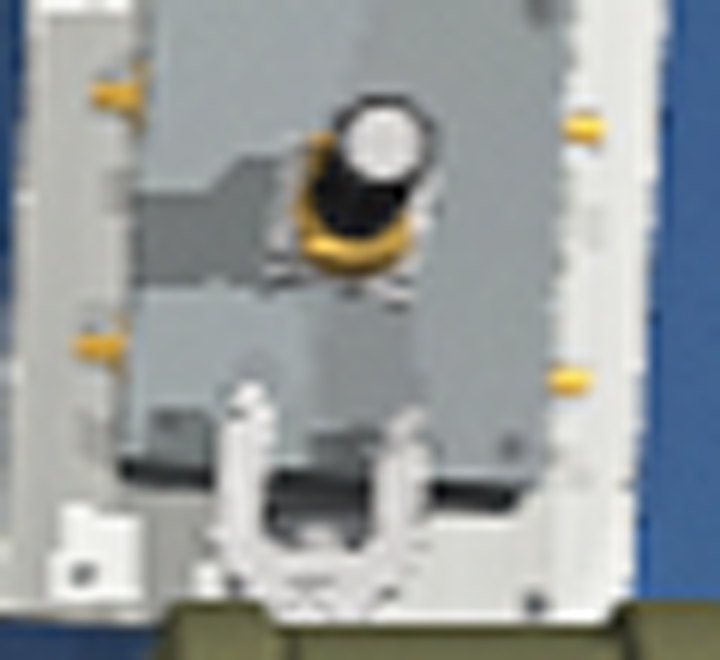

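View pics/s8d.png

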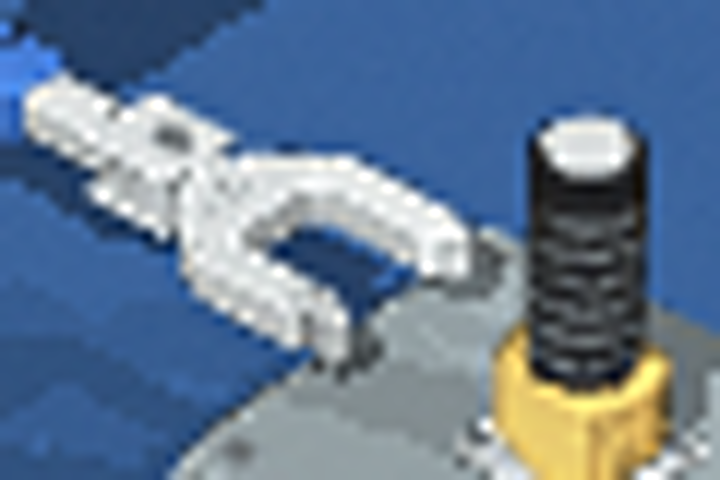

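Request:
servo_tool([
  [-8, -1.5, 0, 0, 0],
  [-18, -1.5, 0, 0, 0],
  [-26, -1.5, 0, 0, 0],
  [-30, -1.5, 0, 0, 0],
  [-30, -1.5, 0, 0, 0],
])

```text
clock: 11.8
position: [506.5, -52.4, 43.1]
orientation: [-0.142, -3.138, -0.0]
wrist_force: [-0.3, -0.4, -2.7]
finger_gap: 16.9
```

```bash
cat > chk.py <<'E'
from h import *
import sys
np.set_printoptions(precision=2,suppress=True)
def chk(tag=None):
    st=state();o=st["orientation"];y=(2*np.arctan2(o[1],o[0]))%(2*np.pi)-np.pi
    p=st["position"];d=np.array([np.cos(y),np.sin(y)]);j=np.r_[p[:2]+125.4*d,p[2]+17.8];v=np.array([661.2,-66.4])-j[:2]
    print("t",st["clock"],"pos",p,"yaw",round(y,3),"F",st["wrist_force"],"M",st["ft_torque"],"q7",round(st["q"][6],2))
    print("jaw",j,"nut fwd",d@v,"left",d[0]*v[1]-d[1]*v[0])
    if tag:
        s=grab("scene","s"+tag);t=grab("top","t"+tag)
        a=cv2.resize(t["bgr"][150:205,345:405],(480,440),interpolation=cv2.INTER_CUBIC)
        b=cv2.resize(s["bgr"][268:323,320:380],(480,440),interpolation=cv2.INTER_CUBIC)
        a=a[:,:395];b=b[:,:400]
        cv2.imwrite(f"pics/c{tag}.png",np.hstack([a,b]))
if __name__=="__main__": chk(sys.argv[1] if len(sys.argv)>1 else None)
E
python3 chk.py 9
```

```text
t 11.8 pos [506.46 -52.43  43.15] yaw -0.09 F [-0.33 -0.44 -2.66] M [ 0.03  0.06 -0.04] q7 1.43
jaw [631.35 -63.73  60.95] nut fwd 29.970883208541327 left 0.026715117159376245
```

View pics/c9.png

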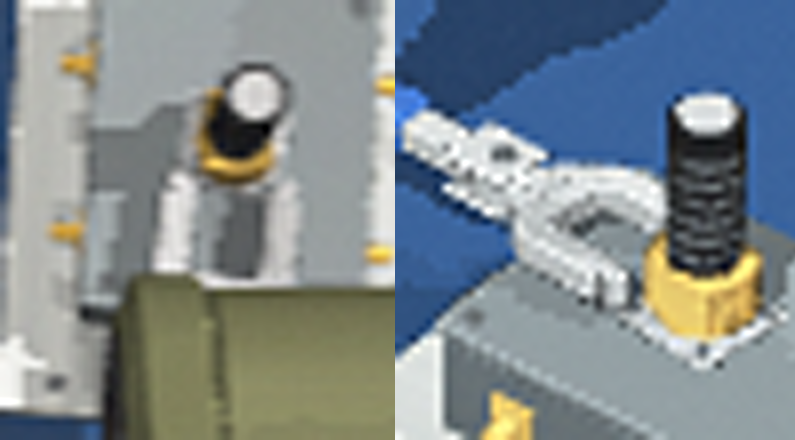

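Request:
servo_tool([
  [-5, 0, -0.5, 0, 0],
  [-10, 0, -0.8, 0, 0],
  [-15, 0, -0.8, 0, 0],
  [-18, 0, -0.8, 0, 0],
  [-18, 0, -0.8, 0, 0],
])

```text
clock: 12.52
position: [524.4, -54.1, 44.0]
orientation: [-0.142, -3.138, -0.0]
wrist_force: [0.3, 0.1, -3.3]
finger_gap: 16.6
```

```bash
python3 chk.py a
```

```text
t 12.525 pos [524.41 -54.14  44.05] yaw -0.09 F [ 0.34  0.1  -3.3 ] M [-0.03  0.04  0.03] q7 1.42
jaw [649.3  -65.44  61.85] nut fwd 11.939026041684585 left 0.12094565887646325
```

View pics/ca.png

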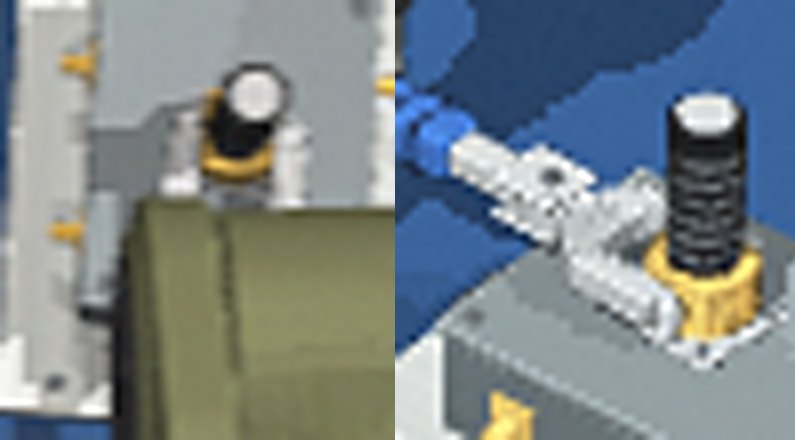

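Request:
servo_tool([
  [-3, 0, 0, 0, 0],
  [-6, 0, 0, 0, 0],
  [-8, 0, 0, 0, 0],
  [-9, 0, 0, 0, 0],
  [-9, 0, 0, 0, 0],
])

```text
clock: 13.25
position: [533.3, -54.9, 44.1]
orientation: [0.142, 3.138, 0.0]
wrist_force: [0.9, 0.0, -2.5]
finger_gap: 17.0
```

```bash
python3 chk.py
```

```text
t 13.25 pos [533.28 -54.88  44.09] yaw -0.09 F [ 0.91  0.04 -2.53] M [ 0.08 -0.02  0.05] q7 1.42
jaw [658.17 -66.18  61.89] nut fwd 3.0350462872908555 left 0.05702711200270921
```

Request:
servo_tool([
  [-1, 0, 0, 0, 0],
  [-2, 0, 0, 0, 0],
  [-2, 0, 0, 0, 0],
])

```text
clock: 13.62
position: [535.2, -55.1, 44.1]
orientation: [0.142, 3.138, -0.0]
wrist_force: [0.2, 0.2, -3.2]
finger_gap: 16.7
```

Request:
servo_tool([
  [-1, 0, 0, 0, 0],
  [-1, 0, 0, 0, 0],
])

```text
clock: 13.88
position: [536.2, -55.2, 44.1]
orientation: [0.142, 3.138, -0.0]
wrist_force: [-0.3, -0.5, -2.7]
finger_gap: 17.0
```

Request:
servo_tool([
  [-1, 0, 0, 0, 0],
  [-1, 0, 0, 0, 0],
])

```text
clock: 14.12
position: [536.7, -55.3, 43.9]
orientation: [-0.142, -3.137, 0.0]
wrist_force: [-0.1, 1.3, -2.4]
finger_gap: 16.9
```

```bash
python3 chk.py b
```

```text
t 14.125 pos [536.69 -55.28  43.92] yaw -0.09 F [-0.06  1.29 -2.43] M [0.13 0.33 0.04] q7 1.42
jaw [661.58 -66.58  61.72] nut fwd -0.3909940940067975 left 0.14246882894708393
```

View pics/cb.png

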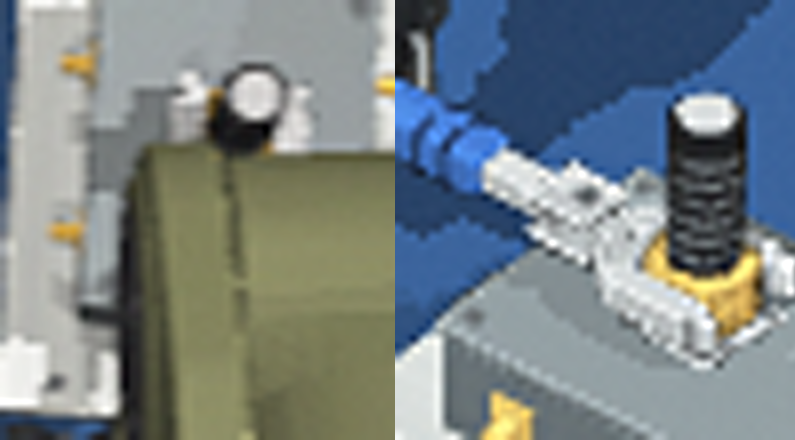

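Request:
servo_tool([
  [-0.7, 0, 0, 0, 0],
  [-0.7, 0, 0, 0, 0],
])

```text
clock: 14.48
position: [536.8, -55.3, 43.7]
orientation: [-0.142, -3.136, 0.0]
wrist_force: [-5.0, 1.8, -2.3]
finger_gap: 16.8
```

```bash
python3 chk.py
```

```text
t 14.475 pos [536.78 -55.33  43.72] yaw -0.09 F [-5.01  1.78 -2.26] M [0.2  0.94 0.1 ] q7 1.42
jaw [661.67 -66.63  61.52] nut fwd -0.48491011433170583 left 0.18828300802393477
```

Request:
servo_tool([
  [1, 0, 0, 0, 0],
  [2, 0, -0.3, 0, 0],
  [2, 0, -0.3, 0, 0],
])

```text
clock: 14.85
position: [536.7, -55.3, 44.7]
orientation: [0.142, 3.137, -0.0]
wrist_force: [-1.1, 1.2, -3.4]
finger_gap: 16.7
```

```bash
cat > tq.py <<'E'
from h import *
np.set_printoptions(precision=2,suppress=True)
st=state();o=st["orientation"];y=(2*np.arctan2(o[1],o[0]))%(2*np.pi)-np.pi
p=st["position"];F=st["wrist_force"];M=st["ft_torque"]
N=np.array([661.2,-66.4]);r=(p[:2]-N)/1000
d=np.array([np.cos(y),np.sin(y)]);n=np.array([-d[1],d[0]])
j=p[:2]+125.9*d
print("t",st["clock"],"pos",p,"yaw",round(y,4),"F",F,"F fwd/left",F[:2]@d,F[:2]@n,"Mz",M[2],"tau_nut",M[2]+r[0]*F[1]-r[1]*F[0],"straight-jaw minus nut fwd/left",(j-N)@d,(j-N)@n,"gap",round(st["finger_gap"],1),"q7",round(st["q"][6],2))
E
python3 tq.py
```

```text
t 14.85 pos [536.7  -55.29  44.75] yaw -0.0903 F [-1.13  1.2  -3.35] F fwd/left -1.2300604089565346 1.0906458678702065 Mz 0.07385485475701958 tau_nut -0.06265995313472081 straight-jaw minus nut fwd/left 0.9058242022621285 -0.15481073019565128 gap 16.7 q7 1.42
```

Request:
servo_tool([
  [0, 0, 0, 0, 0],
  [0, 0, 0, 0, 0],
])

```text
clock: 15.1
position: [536.5, -55.3, 44.7]
orientation: [0.142, 3.137, -0.0]
wrist_force: [0.0, 0.0, -2.8]
finger_gap: 16.8
```

```bash
python3 tq.py
```

```text
t 15.1 pos [536.52 -55.25  44.7 ] yaw -0.0903 F [ 0.01  0.   -2.84] F fwd/left 0.0049626885625153674 0.003291930816852402 Mz 0.15059829112541606 tau_nut 0.15018694562016213 straight-jaw minus nut fwd/left 0.7225131090126967 -0.14712215152277092 gap 16.8 q7 1.42
```

Request:
servo_tool([
  [0.2, 3.3, 0, 1.5, 0],
  [0.2, 6.6, 0, 3, 0],
  [0, 9.9, 0, 4.5, 0],
  [-0.3, 13.2, 0, 6, 0],
  [-0.3, 13.2, 0, 6, 0],
])

```text
clock: 15.72
position: [537.8, -42.0, 44.6]
orientation: [0.306, 3.126, -0.0]
wrist_force: [1.8, -0.4, -2.5]
finger_gap: 16.9
```

```bash
python3 tq.py
```

```text
t 15.725 pos [537.8  -42.03  44.61] yaw -0.1951 F [ 1.82 -0.4  -2.53] F fwd/left 1.8611842597776405 -0.03662195654667601 Mz 0.024282869819746172 tau_nut 0.02892444855307371 straight-jaw minus nut fwd/left 0.11519393494892505 -0.018855216079133895 gap 16.9 q7 1.29
```

Request:
servo_tool([
  [-0.1, 3.3, 0, 1.5, 0],
  [-0.2, 6.6, 0, 3, 0],
  [-0.2, 6.6, 0, 3, 0],
])

```text
clock: 16.1
position: [538.9, -35.5, 44.5]
orientation: [0.388, 3.117, -0.0]
wrist_force: [2.7, 0.4, -3.1]
finger_gap: 16.5
```

```bash
python3 tq.py
```

```text
t 16.1 pos [538.95 -35.54  44.49] yaw -0.2475 F [ 2.72  0.44 -3.09] F fwd/left 2.530215906921334 1.0927939832398315 Mz 0.07729708743106845 tau_nut -0.06041098967258006 straight-jaw minus nut fwd/left -0.188149338998482 -0.03173399219992501 gap 16.5 q7 1.23
```

Request:
servo_tool([
  [-0.1, 3.3, 0, 1.5, 0],
  [-0.2, 6.6, 0, 3, 0],
  [-0.2, 6.6, 0, 3, 0],
])

```text
clock: 16.48
position: [540.6, -29.2, 44.4]
orientation: [-0.469, -3.106, 0.0]
wrist_force: [2.3, -0.0, -1.4]
finger_gap: 16.8
```

```bash
python3 tq.py
```

```text
t 16.475 pos [540.62 -29.18  44.4 ] yaw -0.2999 F [ 2.27 -0.   -1.44] F fwd/left 2.170002453051759 0.6660008193103415 Mz 0.035601144828078746 tau_nut -0.04831750628443789 straight-jaw minus nut fwd/left -0.29493904024597334 -0.058655086277331916 gap 16.8 q7 1.16
```

Request:
servo_tool([
  [-0.3, 3.3, 0, 1.5, 0],
  [-0.4, 6.6, 0, 3, 0],
  [-0.4, 6.6, 0, 3, 0],
])

```text
clock: 16.85
position: [542.7, -22.9, 44.3]
orientation: [-0.55, -3.092, 0.0]
wrist_force: [0.1, 1.2, -1.4]
finger_gap: 16.6
```

```bash
python3 tq.py; python3 chk.py c
```

```text
t 16.85 pos [542.72 -22.9   44.27] yaw -0.3522 F [ 0.09  1.15 -1.43] F fwd/left -0.3108025063175179 1.1137268585343383 Mz 0.0654672260387477 tau_nut -0.07511049120800482 straight-jaw minus nut fwd/left -0.3091763903304418 -0.048801753638769554 gap 16.6 q7 1.1
t 16.85 pos [542.72 -22.9   44.27] yaw -0.352 F [ 0.09  1.15 -1.43] M [-0.07 -0.3   0.07] q7 1.1
jaw [660.42 -66.17  62.07] nut fwd 0.8091763903304972 left 0.04880175363878514
```

View pics/cc.png

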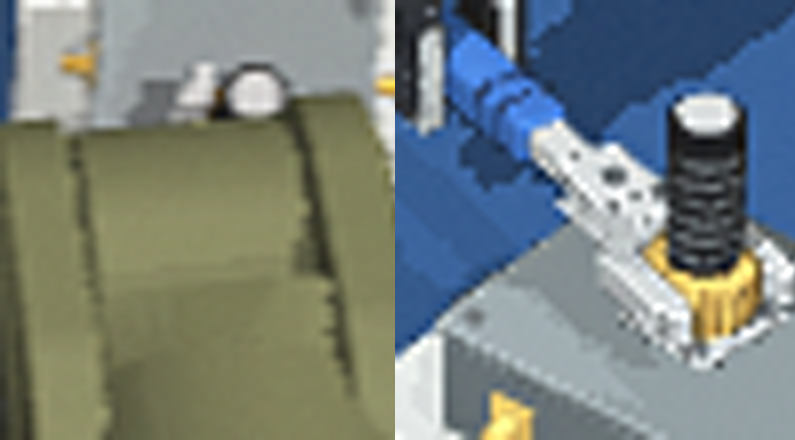

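Request:
servo_tool([
  [-0.1, 3.3, 0, 1.5, 0],
  [-0.2, 6.6, 0, 3, 0],
  [-0.2, 6.6, 0, 3, 0],
])

```text
clock: 17.32
position: [545.2, -16.8, 44.3]
orientation: [-0.631, -3.077, 0.0]
wrist_force: [-0.1, 0.2, -2.3]
finger_gap: 16.4
```

```bash
python3 tq.py
```

```text
t 17.325 pos [545.22 -16.76  44.27] yaw -0.4046 F [-0.08  0.15 -2.28] F fwd/left -0.1289581897239515 0.1090921516868632 Mz 0.07316924956992643 tau_nut 0.05940332048926282 straight-jaw minus nut fwd/left -0.256733872408235 -0.024965709758458476 gap 16.4 q7 1.04
```

Request:
servo_tool([
  [-0.1, 3.3, 0, 1.5, 0],
  [-0.2, 6.6, 0, 3, 0],
  [-0.2, 6.6, 0, 3, 0],
])

```text
clock: 17.7
position: [548.0, -10.8, 44.2]
orientation: [-0.711, -3.059, 0.0]
wrist_force: [-0.4, 0.4, -2.3]
finger_gap: 16.8
```

```bash
python3 tq.py
```

```text
t 17.7 pos [548.   -10.77  44.24] yaw -0.457 F [-0.44  0.43 -2.33] F fwd/left -0.5867890648678585 0.1944994920465929 Mz 0.06804216413272667 tau_nut 0.043498129772556134 straight-jaw minus nut fwd/left -0.23324407332465563 -0.019057031545910832 gap 16.8 q7 0.97
```

Request:
servo_tool([
  [-0.1, 3.3, 0, 1.5, 0],
  [-0.2, 6.6, 0, 3, 0],
  [-0.2, 6.6, 0, 3, 0],
])

```text
clock: 18.08
position: [551.2, -5.0, 44.3]
orientation: [-0.791, -3.04, 0.0]
wrist_force: [-1.3, 0.7, -2.6]
finger_gap: 16.8
```

```bash
python3 tq.py
```

```text
t 18.075 pos [551.19  -4.97  44.3 ] yaw -0.5093 F [-1.27  0.73 -2.62] F fwd/left -1.4609568709582301 0.02143534667706783 Mz 0.08339181621031208 tau_nut 0.08068017174952287 straight-jaw minus nut fwd/left -0.10389940524277709 -0.007328891487666165 gap 16.8 q7 0.91
```

Request:
servo_tool([
  [-0.1, 3.3, 0, 1.5, 0],
  [-0.2, 6.6, 0, 3, 0],
  [-0.2, 6.6, 0, 3, 0],
])

```text
clock: 18.45
position: [554.6, 0.4, 44.3]
orientation: [-0.871, -3.018, 0.001]
wrist_force: [-1.2, 0.2, -2.4]
finger_gap: 16.7
```

```bash
python3 tq.py
```

```text
t 18.45 pos [554.64   0.41  44.29] yaw -0.5617 F [-1.22  0.21 -2.36] F fwd/left -1.143104327362737 -0.4684430459919313 Mz 0.1676964191308705 tau_nut 0.2263719313215325 straight-jaw minus nut fwd/left 0.12765535879095521 -0.21141380434667983 gap 16.7 q7 0.85
```

Request:
servo_tool([
  [-0.1, 3.3, 0, 1.5, 0],
  [-0.1, 3.3, 0, 1.5, 0],
])

```text
clock: 18.7
position: [556.4, 2.9, 44.3]
orientation: [-0.91, -3.007, 0.001]
wrist_force: [-1.5, -1.3, -2.2]
finger_gap: 16.8
```

```bash
python3 tq.py
```

```text
t 18.7 pos [556.45   2.89  44.3 ] yaw -0.588 F [-1.53 -1.28 -2.16] F fwd/left -0.5665824793834684 -1.91293051390001 Mz 0.2230729505959283 tau_nut 0.46307708930928926 straight-jaw minus nut fwd/left 0.3038165924902664 -0.44588910783374386 gap 16.8 q7 0.82
```

Request:
servo_tool([
  [0, 2.5, 0, 1.5, 0],
  [-0.1, 4.6, 0, 3, 0],
  [-0.1, 4.6, 0, 3, 0],
])

```text
clock: 19.08
position: [559.1, 6.7, 44.3]
orientation: [-0.989, -2.982, 0.001]
wrist_force: [-1.6, -1.3, -2.3]
finger_gap: 16.9
```

```bash
python3 tq.py
```

```text
t 19.075 pos [559.13   6.7   44.34] yaw -0.6406 F [-1.63 -1.26 -2.3 ] F fwd/left -0.5592099427094286 -1.9825365456478294 Mz 0.21734338718529314 tau_nut 0.46484753160980474 straight-jaw minus nut fwd/left 0.3812440630932357 -2.3986990970822153 gap 16.9 q7 0.76
```

Request:
servo_tool([
  [0, 2.2, 0, 1.5, 0],
  [-0.1, 4.4, 0, 3, 0],
  [-0.3, 6.6, 0, 4.5, 0],
  [-0.5, 8.8, 0, 6, 0],
  [-0.5, 8.8, 0, 6, 0],
])

```text
clock: 19.7
position: [564.8, 13.6, 44.3]
orientation: [-1.144, -2.926, 0.001]
wrist_force: [-1.8, -2.5, -2.9]
finger_gap: 16.8
```

```bash
python3 tq.py; python3 chk.py d
```

```text
t 19.7 pos [564.85  13.6   44.35] yaw -0.7453 F [-1.78 -2.52 -2.92] F fwd/left 0.3985139596460955 -3.0570804463669674 Mz 0.08662728539150977 tau_nut 0.4715674713702304 straight-jaw minus nut fwd/left 0.8375599112019365 -6.559985528831139 gap 16.8 q7 0.65
t 19.7 pos [564.85  13.6   44.35] yaw -0.745 F [-1.78 -2.52 -2.92] M [-0.56  0.33  0.09] q7 0.65
jaw [657.   -71.45  62.15] nut fwd -0.3375599112019195 left 6.5599855288311595
```

View pics/cd.png

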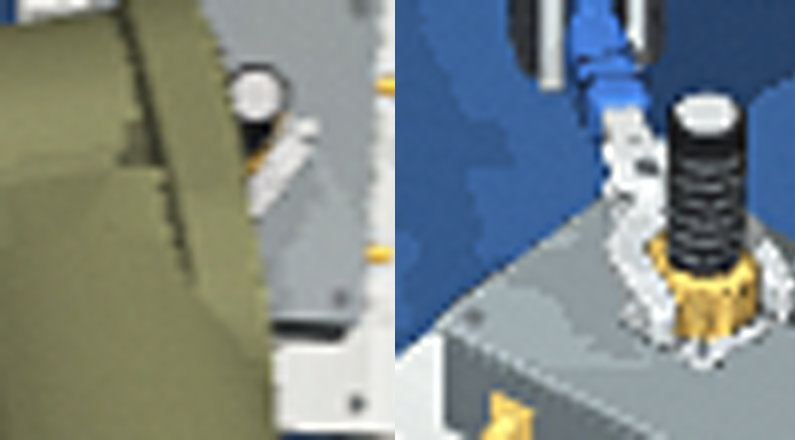

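Request:
servo_tool([
  [0, 2.2, 0, 1.5, 0],
  [-0.1, 4.4, 0, 3, 0],
  [-0.2, 5.9, 0, 4, 0],
  [-0.2, 5.9, 0, 4, 0],
])

```text
clock: 20.3
position: [569.0, 17.8, 44.3]
orientation: [-1.245, -2.884, 0.001]
wrist_force: [-2.3, -3.7, -2.8]
finger_gap: 17.0
```

```bash
python3 tq.py; python3 chk.py e
```

```text
t 20.3 pos [568.99  17.83  44.33] yaw -0.815 F [-2.29 -3.65 -2.77] F fwd/left 1.0900682818262826 -4.168640911956944 Mz -0.010963483981313565 tau_nut 0.5183744301672243 straight-jaw minus nut fwd/left 1.3596098998302457 -9.33312981903085 gap 17.0 q7 0.57
t 20.3 pos [568.99  17.83  44.33] yaw -0.815 F [-2.29 -3.65 -2.77] M [-0.67  0.3  -0.01] q7 0.57
jaw [655.   -73.43  62.13] nut fwd -0.8596098998302443 left 9.333129819030852
```

View pics/ce.png

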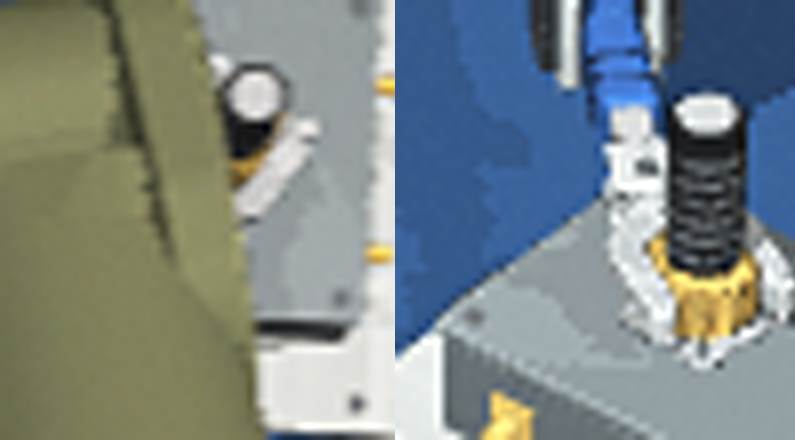

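Request:
servo_tool([
  [0, 1.5, 0, 1, 0],
  [-0.1, 2.9, 0, 2, 0],
  [-0.1, 2.9, 0, 2, 0],
])

```text
clock: 20.78
position: [571.1, 19.8, 44.4]
orientation: [-1.295, -2.862, 0.0]
wrist_force: [-1.4, -4.0, -3.6]
finger_gap: 17.0
```

```bash
python3 tq.py
```

```text
t 20.775 pos [571.14  19.83  44.35] yaw -0.8498 F [-1.44 -3.97 -3.55] F fwd/left 2.0364673200221493 -3.702514440996143 Mz 0.04098573078311348 tau_nut 0.5227644853713285 straight-jaw minus nut fwd/left 1.6806653886306324 -10.731757943677929 gap 17.0 q7 0.53
```

Request:
servo_tool([
  [-0.1, -3.7, 0, -2.5, 0],
  [-0.3, -7.3, 0, -5, 0],
  [-0.7, -11, 0, -7.5, 0],
  [-1.2, -14.6, 0, -10, 0],
  [-1.2, -14.6, 0, -10, 0],
])

```text
clock: 21.4
position: [561.0, 9.2, 44.4]
orientation: [1.041, 2.964, -0.0]
wrist_force: [-1.8, -3.3, -2.6]
finger_gap: 17.0
```

```bash
python3 tq.py
```

```text
t 21.4 pos [561.01   9.21  44.45] yaw -0.6753 F [-1.79 -3.25 -2.63] F fwd/left 0.6365861047019473 -3.655042073575531 Mz 0.011519678775119384 tau_nut 0.4724144496258488 straight-jaw minus nut fwd/left 0.4315343525050525 -3.6165571085580295 gap 17.0 q7 0.72
```

Request:
servo_tool([
  [-0.1, -3.7, 0, -2.5, 0],
  [-0.3, -7.3, 0, -5, 0],
  [-0.3, -7.3, 0, -5, 0],
])

```text
clock: 21.78
position: [556.9, 3.5, 44.5]
orientation: [0.912, 3.006, 0.0]
wrist_force: [-0.2, -3.5, -2.0]
finger_gap: 16.6
```

```bash
python3 tq.py
```

```text
t 21.775 pos [556.89   3.45  44.47] yaw -0.5891 F [-0.25 -3.53 -2.01] F fwd/left 1.7580974404097347 -3.074072368613891 Mz -0.04784652475941989 tau_nut 0.3378719018241248 straight-jaw minus nut fwd/left 0.3585927170190372 0.11657184480175618 gap 16.6 q7 0.82
```

Request:
servo_tool([
  [0.1, -2.2, 0, -1, 0],
  [0.1, -4.4, 0, -2, 0],
  [0.1, -4.4, 0, -2, 0],
])

```text
clock: 22.15
position: [554.4, 0.1, 44.5]
orientation: [0.857, 3.022, 0.001]
wrist_force: [0.2, -2.4, -3.0]
finger_gap: 16.8
```

```bash
python3 tq.py
```

```text
t 22.15 pos [554.43   0.06  44.54] yaw -0.5529 F [ 0.18 -2.35 -3.01] F fwd/left 1.38938634275527 -1.9079258123221388 Mz -0.18223609493424675 tau_nut 0.05704271659230828 straight-jaw minus nut fwd/left 0.13633553818038785 0.4814572677060224 gap 16.8 q7 0.86
```

Request:
servo_tool([
  [0, -0.6, 0, 0, 0],
  [0, -0.6, 0, 0, 0],
])

```text
clock: 22.4
position: [554.3, -0.2, 44.6]
orientation: [0.856, 3.022, 0.001]
wrist_force: [1.3, -1.5, -2.9]
finger_gap: 16.7
```

```bash
python3 tq.py
```

```text
t 22.4 pos [554.27  -0.2   44.59] yaw -0.5523 F [ 1.28 -1.46 -2.87] F fwd/left 1.857000105214932 -0.5710647189564665 Mz -0.025218284187070065 tau_nut 0.04612755110049481 straight-jaw minus nut fwd/left 0.13419317601941294 0.2555626353343752 gap 16.7 q7 0.86
```

Request:
servo_tool([
  [3, 0, 0, 0, 0],
  [7, 0, 0, 0, 0],
  [11, 0, 0, 0, 0],
  [11, 0, 0, 0, 0],
])

```text
clock: 22.9
position: [543.5, 6.1, 44.1]
orientation: [-0.855, -3.021, -0.0]
wrist_force: [-0.4, -0.6, -2.3]
finger_gap: 17.0
```

```bash
python3 tq.py
```

```text
t 22.9 pos [543.48   6.08  44.12] yaw -0.5517 F [-0.35 -0.61 -2.34] F fwd/left 0.020794432747088788 -0.7029494954530313 Mz 0.008227080109228287 tau_nut 0.10540440491140175 straight-jaw minus nut fwd/left -12.342971124462345 0.024141062246486728 gap 17.0 q7 0.85
```

Request:
servo_tool([
  [8, 0, 0, 0, 0],
  [18, 0, 0, 0, 0],
  [30, 0, 0, 0, 0],
  [42, 0, 0, 0, 0],
  [50, 0, 0, 0, 0],
])

```text
clock: 23.52
position: [501.0, 32.0, 44.4]
orientation: [-0.856, -3.023, 0.0]
wrist_force: [0.3, -0.6, -3.3]
finger_gap: 16.4
```

Request:
servo_tool([
  [0, 0, -10, 0, 0],
  [0, 0, -30, 0, 0],
  [0, 0, -50, 0, 0],
  [0, 0, -60, 0, 0],
  [0, 0, -60, 0, 0],
])

```text
clock: 24.15
position: [502.7, 31.2, 105.3]
orientation: [0.857, 3.02, 0.001]
wrist_force: [-1.0, 0.3, -3.5]
finger_gap: 16.9
```

```bash
python3 tq.py; python3 - <<'E'
from h import *
st=state();o=st["orientation"];T=R.from_rotvec(o).as_matrix();print(T.T@(np.array([481.7,213.6,100])-st["position"]))
s=grab("scene","sf");crop(s,290,200,420,310,6,"sfc")
E
```

```text
t 24.15 pos [502.74  31.21 105.31] yaw -0.5532 F [-0.95  0.3  -3.47] F fwd/left -0.9707903414836897 -0.2430032546629229 Mz -0.03592977903984462 tau_nut 0.009098449987355275 straight-jaw minus nut fwd/left -60.21365221071957 -0.2039515524079548 gap 16.9 q7 0.85
[113.73443894 144.13469942   5.22055276]
```

View pics/sfc.png

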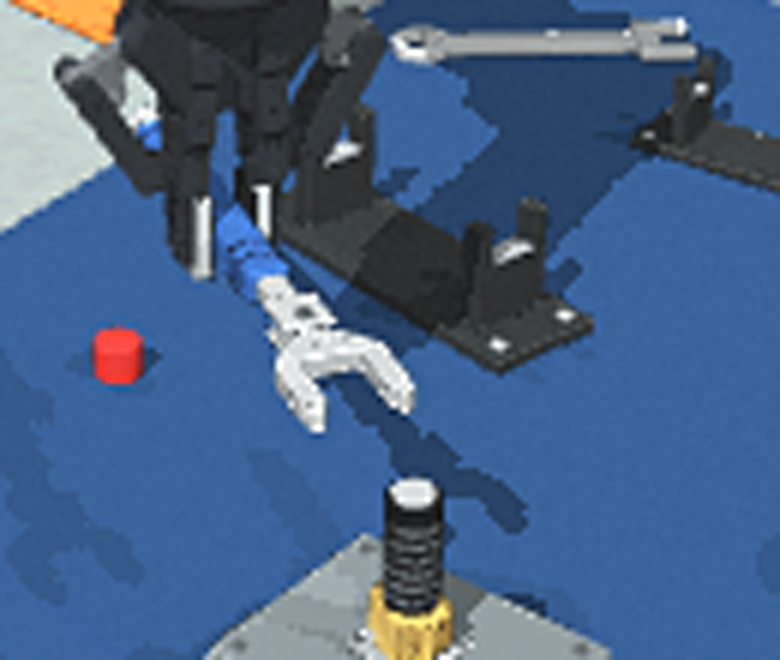

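Request:
servo_tool([
  [12, 15, 0, -2, 0],
  [36, 46, 0, -6, 0],
  [62, 79, 0, -10, 0],
  [88, 112, 0, -14, 0],
  [108, 136, 0, -17.2, 0],
])

```text
clock: 24.82
position: [479.6, 207.5, 103.8]
orientation: [-0.386, -3.116, -0.001]
wrist_force: [-0.3, -0.1, -3.4]
finger_gap: 17.3
```

```bash
cat > home.py <<'E'
from h import *
np.set_printoptions(precision=2,suppress=True)
st=state();o=st["orientation"];T=R.from_rotvec(o).as_matrix();print(st["clock"],st["position"],st["wrist_force"],st["finger_gap"],"todo",T.T@(np.array([481.7,213.6,30.2])-st["position"]),"turn deg",-np.degrees(2.8888-2*np.arctan2(o[1],o[0])%(2*np.pi)))
E
python3 home.py
```

```text
24.825 [479.61 207.49 103.76] [-0.3  -0.1  -3.42] 17.306034183597433 todo [-0.66  6.38 73.56] turn deg 0.3746633505565568
```

Request:
servo_tool([
  [0, 4, 0, 0.3, 0],
  [-1, 6.4, 0, 0.4, 0],
  [-1, 6.4, 0, 0.4, 0],
  [-1, 6.4, 0, 0.4, 0],
])

```text
clock: 25.32
position: [484.1, 208.7, 104.2]
orientation: [-0.409, -3.115, 0.001]
wrist_force: [-0.2, -0.6, -3.6]
finger_gap: 16.7
```

```bash
python3 home.py; python3 - <<'E'
from h import *
w=grab("wrist","wh");s=grab("scene","sh");crop(s,300,180,420,280,6,"shc")
E
```

```text
25.325 [484.12 208.74 104.19] [-0.24 -0.59 -3.59] 16.695184096226487 todo [ 3.58  4.12 73.99] turn deg -0.48571346976954505
```

View pics/wh.png

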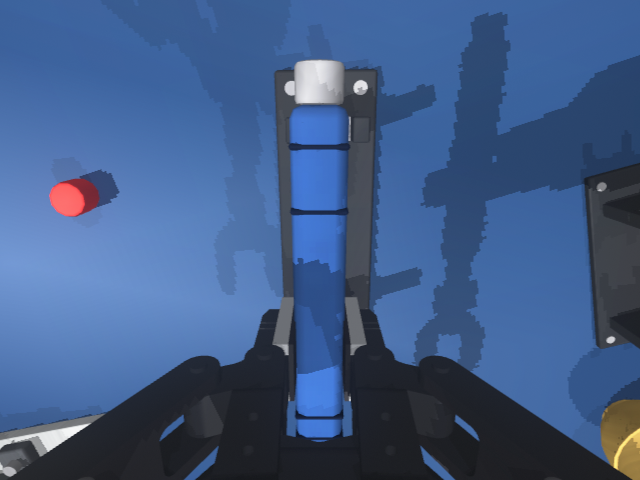

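View pics/shc.png

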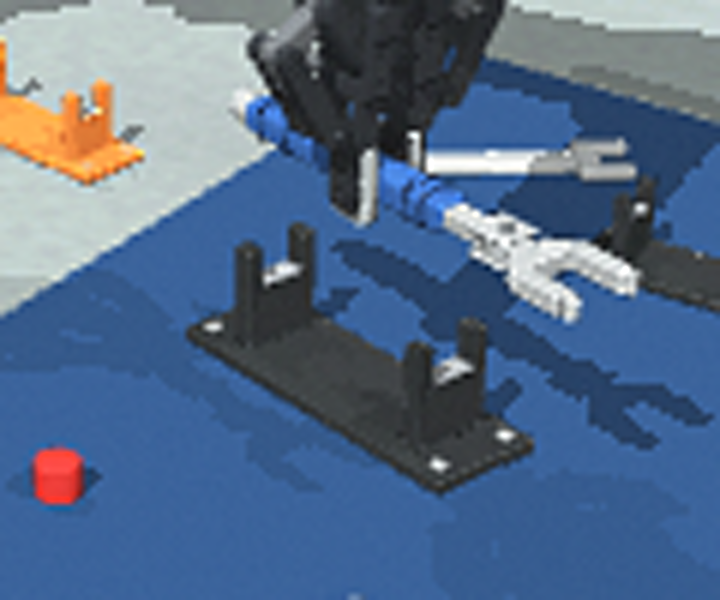

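Request:
servo_tool([
  [3.6, 4.1, 0, -0.5, 0],
  [3.6, 4.1, 0, -0.5, 0],
  [3.6, 4.1, 0, -0.5, 0],
  [3.6, 4.1, 0, -0.5, 0],
])

```text
clock: 25.92
position: [481.6, 214.5, 104.4]
orientation: [0.393, 3.117, -0.0]
wrist_force: [-0.6, -0.8, -1.9]
finger_gap: 16.7
```

```bash
python3 home.py
```

```text
25.925 [481.56 214.54 104.37] [-0.57 -0.82 -1.94] 16.747095739045704 todo [-0.37 -0.86 74.17] turn deg 0.10669932814995747
```

Request:
servo_tool([
  [0, -0.8, 12, 0, 0],
  [0, -0.8, 28, 0, 0],
  [0, -0.8, 42, 0, 0],
  [0, -0.8, 50, 0, 0],
  [0, -0.8, 50, 0, 0],
])

```text
clock: 26.55
position: [480.7, 213.7, 53.4]
orientation: [-0.392, -3.115, 0.001]
wrist_force: [0.6, -0.8, -3.4]
finger_gap: 16.8
```

Request:
servo_tool([
  [0, 0, 0, 0, 0],
  [0, 0, 0, 0, 0],
])

```text
clock: 26.8
position: [481.8, 214.1, 55.0]
orientation: [0.393, 3.116, 0.001]
wrist_force: [0.2, -0.9, -2.5]
finger_gap: 16.9
```

```bash
python3 home.py; python3 - <<'E'
from h import *
s=grab("scene","si");crop(s,300,180,420,280,6,"sic");w=grab("wrist","wi")
E
```

```text
26.8 [481.81 214.1   54.97] [ 0.2  -0.92 -2.46] 16.860260281381343 todo [ 0.01 -0.53 24.76] turn deg 0.11071883481838782
```

View pics/sic.png

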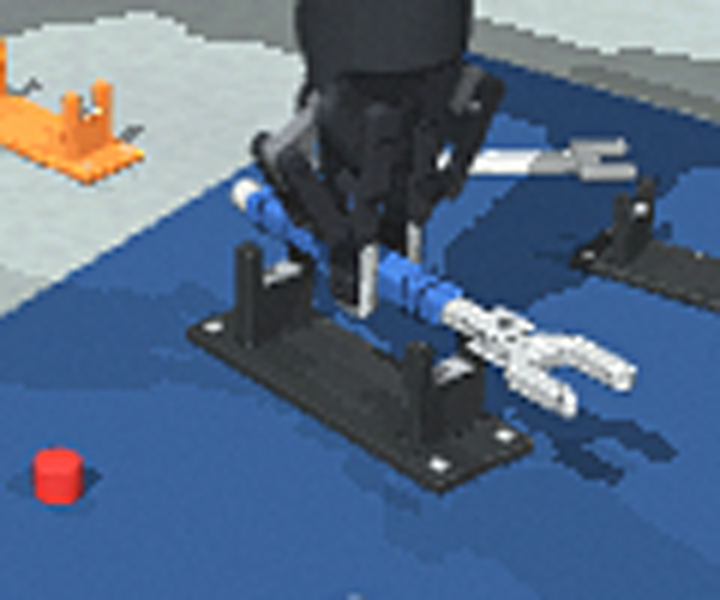

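View pics/wi.png

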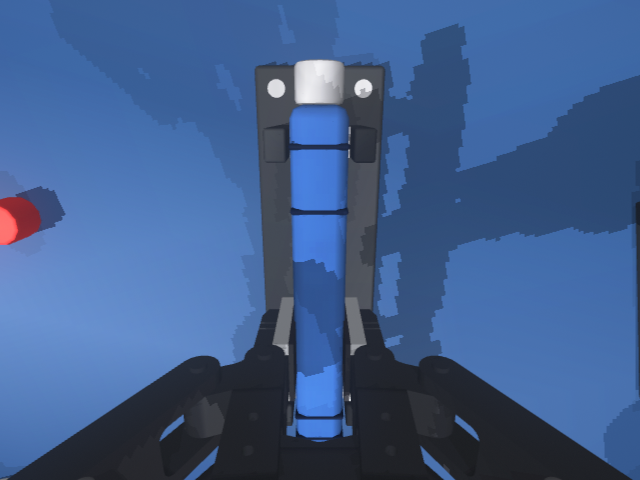

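Centred over the slots, so I'll lower it slowly.

Request:
servo_tool([
  [0, -0.5, 5, 0, 0],
  [0, -0.5, 10, 0, 0],
  [0, -0.5, 15, 0, 0],
  [0, -0.5, 19, 0, 0],
  [0, -0.5, 21, 0, 0],
])

```text
clock: 27.52
position: [481.0, 213.3, 32.9]
orientation: [-0.393, -3.116, 0.0]
wrist_force: [0.0, 0.6, -4.5]
finger_gap: 16.3
```

Request:
servo_tool([
  [0, 0, 0.5, 0, 0],
  [0, 0, 1, 0, 0],
  [0, 0, 1, 0, 0],
])

```text
clock: 27.9
position: [481.3, 213.4, 32.5]
orientation: [0.393, 3.117, -0.0]
wrist_force: [0.2, 0.1, -3.8]
finger_gap: 16.6
```

```bash
python3 home.py
```

```text
27.9 [481.3  213.41  32.49] [ 0.21  0.08 -3.78] 16.61897696162191 todo [-0.34  0.29  2.29] turn deg 0.11000628147190541
```

Request:
servo_tool([
  [0, 0, 0.7, 0, 0],
  [0, 0, 1.4, 0, 0],
  [0, 0, 1.4, 0, 0],
])

```text
clock: 28.28
position: [481.2, 213.3, 30.9]
orientation: [-0.393, -3.117, 0.0]
wrist_force: [0.6, 0.1, -3.3]
finger_gap: 16.6
```

Request:
servo_tool([
  [0, 0, 0.5, 0, 0],
  [0, 0, 1, 0, 0],
  [0, 0, 1, 0, 0],
])

```text
clock: 28.65
position: [481.2, 213.4, 30.2]
orientation: [0.393, 3.117, -0.0]
wrist_force: [-1.2, -0.9, -0.0]
finger_gap: 16.8
```

```bash
python3 home.py
```

```text
28.65 [481.24 213.42  30.23] [-1.25 -0.91 -0.01] 16.809122360010203 todo [-0.4   0.29  0.03] turn deg 0.11143154328909681
```

Request:
servo_tool([
  [0, 0, 0.3, 0, 0],
  [0, 0, 0.3, 0, 0.25],
  [0, 0, 0.3, 0, 0.35],
  [0, 0, 0.3, 0, 0.45],
  [0, 0, 0.3, 0, 0.5],
])

```text
clock: 29.28
position: [481.3, 213.4, 29.7]
orientation: [0.393, 3.117, 0.0]
wrist_force: [0.0, -0.5, -0.4]
finger_gap: 43.1
```

Request:
servo_tool([
  [0, 0, 0, 0, 0.5],
  [0, 0, -8, 0, 0.5],
  [0, 0, -25, 0, 0.5],
  [0, 0, -50, 0, 0.5],
  [0, 0, -80, 0, 0.5],
])

```text
clock: 29.9
position: [481.2, 213.5, 111.4]
orientation: [0.393, 3.117, 0.0]
wrist_force: [0.2, 0.5, -0.7]
finger_gap: 43.1
```

Request:
servo_tool([
  [0, 0, -40, 0, 0.5],
  [0, 0, -80, 0, 0.7],
  [0, 0, -100, 0, 1],
  [0, 0, -100, 0, 1],
  [0, 0, -100, 0, 1],
])

```text
clock: 30.52
position: [480.7, 213.2, 209.2]
orientation: [-0.393, -3.116, 0.001]
wrist_force: [0.3, -0.6, 0.2]
finger_gap: 85.3
```

```bash
python3 home.py; python3 - <<'E'
from h import *
w=grab("wrist","wj");s=grab("scene","sj");crop(s,300,180,420,280,6,"sjc")
h=cv2.cvtColor(w["bgr"],cv2.COLOR_BGR2HSV)
m=((h[...,0]>100)&(h[...,0]<120)&(h[...,1]>170)&(h[...,2]>170)).astype(np.uint8); m[:,:280]=0;m[:,360:]=0;m[:100]=0;m[300:]=0
m=cv2.morphologyEx(m,cv2.MORPH_CLOSE,np.ones((9,3),np.uint8))
k,l,st,c=cv2.connectedComponentsWithStats(m);i=1+np.argmax(st[1:,4])
ys,xs=np.nonzero(l==i)
P=np.array([onz(w,x,y,56)[:2] for x,y in zip(xs,ys)]);bp=cv2.boxPoints(cv2.minAreaRect(P.astype(np.float32)));print(bp.mean(0))
e=bp[1]-bp[0];f=bp[2]-bp[1];a=e if np.linalg.norm(e)>np.linalg.norm(f) else f;a*=np.sign(a[0]);print("yaw",np.arctan2(a[1],a[0]),np.linalg.norm(a))
E
```

```text
30.525 [480.72 213.18 209.22] [ 0.26 -0.56  0.24] 85.31294588687614 todo [ -0.93   0.77 179.02] turn deg 0.11678805342287547
[464.56342 217.28452]
yaw -0.2470383 128.4805
```

View pics/wj.png

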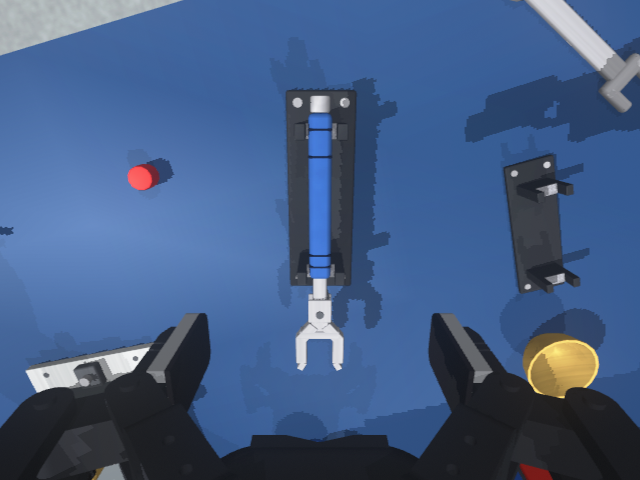

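View pics/sjc.png

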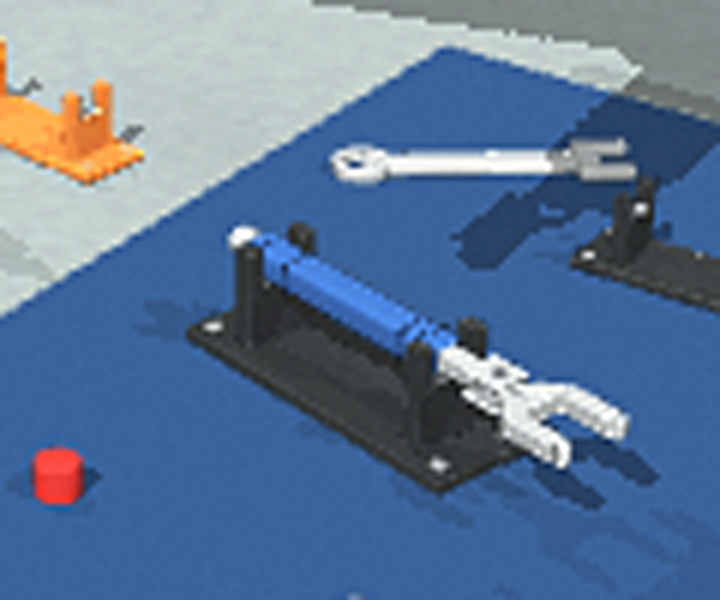

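View pics/sj.png

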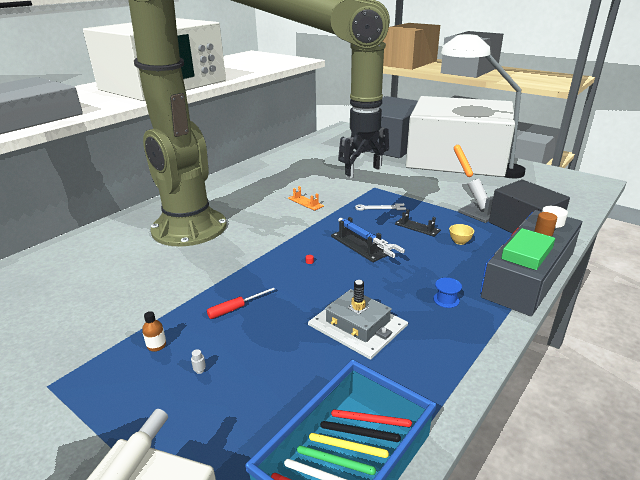

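The wrench is back in both saddles and straight, within 1 mm and 0.01 rad of where it started. Nothing else has moved. Handing in.

```bash
python3 -c "
from cell import *
print(job_done())"
```

```text
the job is handed in; nothing more can be done
None
```

The nut is tightened, the wrench tripped and is back in its rest, and I handed the job in at about 30.5 s of the 72 s allowed. No verdict came back.

- **Fitting the jaw:** I gripped the wrench at its sleeve and slid the jaw on along the nut's flats. It touched the back of the nut at about 5 N, and I eased off slightly.
- **Tightening:** The nut ran light for about 0.45 rad, then came up solid at about 0.46 N m. From there I swung the handle about the joint's pin to a fold of about 0.26 rad (15°). That figure is worked out from the arm pose. Two pictures during the swing, the last at about 0.22 rad, showed the head staying put while the handle folded. The sideways force stayed around 4 N.
- **Drawing off:** I unfolded the handle, reduced the torque at the nut to about 0.05 N m, and drew the wrench off with less than 2 N. After that I laid it down gently.

**Last checks:**
- **Wrench:** it lies in both saddles, straight, within 1 mm and 0.01 rad of where it started.
- **Bench:** in the final scene picture everything else looks unmoved; I did not measure the bystanders.
- **Robot:** the gripper is open and well clear.
- **Nut:** I could not read its joint angle directly, so "still tight" rests on the solid stop I felt and on the free, low-torque withdrawal.
- **Arm joint limit:** while testing an early free-air pose, the last joint read -2.692, right at its ±2.69 limit. I backed off and used the opposite grasp direction. Nothing reported a fault, but I can't rule out that it counts as passing the range.

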